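# Load the gas calibration dock

### The job

Get the gas calibration dock ready. Walk the heavy gas cylinder across the worktop into the middle of the dock's stall by rocking it from side to side on its bottom rim in short steps of 2 to 4 cm, raising its left and its right side in turn by about a centimetre; do not lift it clear of the worktop or tip it far over, and leave it standing upright. Load every sensor cartridge into a bay of its own (any bay), rib on the robot's side: hook its far edge under the bay's retaining lip, then swing it down flat behind the front wall. When all is home, throw the gas lever at the dock's left end fully over, away from the robot; leave the other things alone.

Things in the scene. Friction and masses are not known exactly. Their poses are not given: they have to be found in the camera images.
- cylinder: Heavy upright aluminium gas cylinder, 2 kg, 90 mm across, with a flat rubber foot, rounded shoulder, and on top a square brass valve block, 26 x 26 mm, 180 to 226 mm up (grip it from above, TCP about 212 mm up). Origin: centre of the underside; z up, x (outlet nipple) roughly along the way from start to stall, y to its left; the flats face x and y. Centre of mass about 80 mm up.
- rim_left (a point): Bottom rim of the gas cylinder at its own left (+y, 45 mm from the axis). Height 0 when it stands flat on the worktop.
- rim_right (a point): Bottom rim of the gas cylinder at its own right (-y, 45 mm from the axis).
- dock: Fixed grey calibration dock, with its front to the robot. On its left a gas lever and three shallow bays side by side for cartridges, on its right an open-fronted stall for the gas cylinder. Origin on the worktop, x to its far side, y to its left.
- stall (a point): On the worktop: where the centre of the cylinder's underside belongs, in the dock's stall. Axes as the dock. A 55 mm high back stop stands 53 mm beyond it (+x); two 30 mm high cheeks stand at 60 mm either side in y, from x = 2 mm to 62 mm beyond this point; the front (-x) is open.
- bay0 (a point): Floor centre of the right-hand cartridge bay (floor 4 mm above the worktop), axes as the dock. Bay 95 mm long inside (x, +-47.5 mm), 64 mm wide (y). Front wall (-x) and side walls: 7 mm above the floor, 6 mm thick. Along the far wall (+x) a retaining lip overhangs the last 9 mm of the bay; its underside is 12 mm, its top 18 mm above the floor.
- bay1 (a point): Floor centre of the middle cartridge bay (floor 4 mm above the worktop), axes as the dock. Bay 95 mm long inside (x, +-47.5 mm), 64 mm wide (y). Front wall (-x) and side walls: 7 mm above the floor, 6 mm thick. Along the far wall (+x) a retaining lip overhangs the last 9 mm of the bay; its underside is 12 mm, its top 18 mm above the floor.
- bay2 (a point): Floor centre of the left-hand cartridge bay (floor 4 mm above the worktop), axes as the dock. Bay 95 mm long inside (x, +-47.5 mm), 64 mm wide (y). Front wall (-x) and side walls: 7 mm above the floor, 6 mm thick. Along the far wall (+x) a retaining lip overhangs the last 9 mm of the bay; its underside is 12 mm, its top 18 mm above the floor.
- cartridge0: Sensor cartridge (may be absent): white plate 90 (x) x 56 (y) x 6 mm, 70 g, with an upright black grip rib 10 mm thick in x, 40 mm long in y, its top 37 mm above the underside, centred 15 mm from the plate's middle towards -x. Origin: centre of the underside, z up. In a bay its rib side (-x) is towards the robot and the other edge (+x) under the lip.
- rib0 (a point): Top centre of the rib of cartridge0: at (-15, 0, 37) mm in its frame.
- cartridge1: Sensor cartridge (may be absent): white plate 90 (x) x 56 (y) x 6 mm, 70 g, with an upright black grip rib 10 mm thick in x, 40 mm long in y, its top 37 mm above the underside, centred 15 mm from the plate's middle towards -x. Origin: centre of the underside, z up. In a bay its rib side (-x) is towards the robot and the other edge (+x) under the lip.
- rib1 (a point): Top centre of the rib of cartridge1: at (-15, 0, 37) mm in its frame.
- cartridge2: Sensor cartridge (may be absent): white plate 90 (x) x 56 (y) x 6 mm, 70 g, with an upright black grip rib 10 mm thick in x, 40 mm long in y, its top 37 mm above the underside, centred 15 mm from the plate's middle towards -x. Origin: centre of the underside, z up. In a bay its rib side (-x) is towards the robot and the other edge (+x) under the lip.
- rib2 (a point): Top centre of the rib of cartridge2: at (-15, 0, 37) mm in its frame.
- gas_lever (a joint): Gas lever at the left end of the dock: steel rod with a black ball knob 26 mm across, 70 mm from the pivot (pivot 22 mm above the worktop) to the ball centre. It leans 0.5 rad towards the robot at 0 (off) and swings away from the robot (dock +x) to 1.0 rad (on); stiff enough to stay where it is left, a push of about 1 N at the ball moves it.
- gas_lever_tip (a point): Centre of the lever's ball knob, moving with it; axes x and y as the dock when the lever stands upright.
- petri: Bystander: round glass petri dish, 61 mm across, 15 mm high; leave it alone. Origin at its underside.
- beaker: Bystander: glass beaker, 62 mm across, 80 mm high; leave it alone. Origin at its underside.
- small_bottle: Bystander: small white plastic bottle with a cap, 48 mm across, 112 mm high; leave it alone. Origin at its underside.
- stopper: Bystander: grey rubber stopper, 26 mm; leave it alone. Origin at its underside.
Not all that is in view belongs to the job. What is shaped like the cartridge1 but red or turquoise is not meant. Leave any red look-alike of the cartridge2 alone.

How it is judged:
By the outcome, as a careful person would: the job done as asked, in the order asked, and still so for the second after the job is handed in, with the robot touching nothing.
Of cartridge0, cartridge1, cartridge2 only 2 to 3 are there at a start; the rules pass over those that are not, and their reading is None.
At some moment in a run one of cartridge0, cartridge1, cartridge2 may be knocked a few centimetres aside while the robot is not near it.
Once in a run the grip may slacken for a moment while it holds something.
It also fails if it takes over 200 s, if anything falls off the work surface, if the arm or the gripper's body presses on something with over 40 N, if the wrist force passes 120 N, or if a joint passes its speed limit or range.

### The arm

A 6-joint arm with a two-finger parallel gripper is mounted at the origin on a cart in front of the work surface, level with it; the furniture and walls round the work are solid. World frame = base frame: x ahead of the robot, y to its left, z up, the work surface at z = 0. Lengths are in m, angles in rad, forces in N, time in s.
With the tool pointing down it reaches from about 0.375 to 0.75 m from the base axis. Payload 9 kg.
Tool frame: the origin (TCP) lies between the finger pads, 19 mm behind the fingertips; this is the grasp point; z points along the fingers, y is the line along which they close (so a half turn about z gives the same grasp; the last joint's range is limited). The gripper opens to 85 mm and grips with 20 to 120 N. Pads are 22 mm wide; open, the fingers measure 114 mm over their backs; the gripper's body (76 mm by 85 mm) begins 54 mm behind the grasp point. The pads swing forward as they close: fully open they stand 13 mm farther back than shut.
Start: joints at [1.032, 0.104, 0.097, 1.564, 0, 1.353], TCP at [0.189, 0.569, 0.25] pointing down, gripper open.
Joint ranges: [-2.99, 2.99], [-0.84, 1.86], [-1.1, 1.16], [-1.84, 2.11], [-1.51, 1.56], [-3.14, 3.14]. Speed limits (rad/s): [2.22, 2.22, 2.57, 3.14, 3.14, 3.14].

### API

Orientations are given as a rotation vector (axis times angle).
In Python, from rig import bot gives the robot as it stands.
- The arm moves only by the tool step_arm, never from a script. Its argument "steps" is a list of rows, each a list of 2 entries, a list of its own where there are three numbers: the shift along the tool's x, y, z in cm, then the turn about the tool's z in rad. In form: [[[x, y, z], roll], ...]. A call has 1 to 8 rows; each row is the pose to reach, as a shift and turn from the pose commanded when the call began, along the tool's axes at that moment; what a row does not reach only later rows make up. A row lasts 1/12 s, in which the tool goes at most 41.7 mm and 7.16 degrees, less where a joint would pass 70% of its speed; a pose out of reach is approached as far as the arm can. A call with a gripper value outside its range is refused whole. "hand" is the opening, from -1 (shut) to 1 (fully open), set as the call begins (left out, the last holds). The fingers move at their own pace and stop on an object; "grip_force" is the grip in N (left out, the last holds). Time passes only in rows, so rows that repeat a pose let the fingers close. It gives the time, the measured TCP pose, the force, the opening and the grip force at its end, in the units of the state.
- bot.sense(): the state, without advancing time (a new reading comes with each control period).
- bot.snapshot(name): name is "scene" or "top" or "wrist"; returns a dict with "color" (420x560x3 uint8, blue, green, red), "range_z" (420x560 float32, m along the optical axis (not along the pixel's ray), 0 where there is no reading), "intrinsics" (3x3 intrinsics, pixels), "distortion" ([k1, k2, p1, p2, k3] as OpenCV has them; the pictures are not rectified), "R" (3x3) and "t" (3): a world point X has camera coordinates R X + t; the wrist camera has in their place "hand_eye" (4x4, takes a point from camera to tool coordinates, whose origin is the TCP and whose axes are the flange's). Camera axes: x right, y down, z forward; pixel columns grow to the right and rows downward; lengths in m; the calibration is good to about 2 mm. A picture is of the moment at which its call begins: read the wrist's pose just before it.
- bot.close_job(): hands the job in; it is judged then, once.
Trained networks look in the newest picture that a camera, given by its name, has taken for a name from the list of things; names that differ only in an ending like _2 or _b are one class to them, and where a whole thing is asked for, a point or a joint stands for the part that bears it (a point fixed in the world has none). Each returns a list of dicts, best first, with "p" (0 to 1); they miss things now and then, are a little off and sometimes report something else, mostly with a low value. They report only what shows in the picture. A call takes as long as a camera call. They do not tell look-alikes from the thing itself.
- bot.spot_in(camera, query): "location" ([row, column] in pixels, amid what is visible of it).
- bot.outline_of(camera, query): "region" (420x560 bool, what is visible of it) and "location" ([row, column] in pixels, amid what is visible of it).
- bot.pinpoint(camera, query): "location" ([row, column] in pixels: a listed point, or the origin of a listed thing).
The state is a dict: "time": time; "q": joint angles; "qvel": joint speeds; "effort": joint torques, N m; "tcp_pos": TCP position; "eef_rot": TCP orientation; "force": force on the tool from outside, world axes, zero at the start; "moment": the same for the moment, N m; "finger_gap": finger opening in m; "grip_force": force on a finger pad.
Only numpy, scipy, OpenCV 4.12 (cv2) and the standard library are available. Lean on these libraries where they do the work, as an engineer would, in place of code of your own. Each camera call takes 0.05 s, during which the arm holds its last target. There are 200 camera calls.

## Working session

There is one attempt and no reset: what is moved stays moved. The work goes in short steps, Python scripts to look and compute and a tool call to move; the robot and the scene stay as the last step left them, time stands still between calls to the robot, and variables do not carry over. Pictures are saved under pics/ and viewed, at most 14 in all, crops included, and the job is handed in when it is done.

Besides the shell and the picture viewer there is one more tool, called after "Call:" as a command line: name --argument value ..., lists and objects as JSON in quotes. step_arm: Moves the arm, as the interface text tells. Its arguments: {"type":"object","properties":{"steps":{"type":"array"},"hand":{"type":"number"},"grip_force":{"type":"number"}},"required":["steps"]}

```bash
ls; mkdir -p pics
cat > h.py <<'E'
import numpy as np, cv2
from rig import bot
from scipy.spatial.transform import Rotation as Ro
def snap(n,save=None):
    s=bot.sense(); d=bot.snapshot(n); d['s']=s
    if n=='wrist':
        T=np.eye(4);T[:3,:3]=Ro.from_rotvec(s['eef_rot']).as_matrix();T[:3,3]=s['tcp_pos']
        C=T@np.array(d['hand_eye']);d['Rwc']=C[:3,:3];d['c']=C[:3,3]
    else:
        R=np.array(d['R']);d['Rwc']=R.T;d['c']=-R.T@np.array(d['t'])
    if save: cv2.imwrite('pics/'+save,d['color'])
    return d
def ray(d,rc):
    p=cv2.undistortPoints(np.array([[[rc[1],rc[0]]]],float),np.array(d['intrinsics']),np.array(d['distortion']))[0,0]
    return np.array([p[0],p[1],1.])
def at_z(d,rc,z):
    r=d['Rwc']@ray(d,rc); return d['c']+r*(z-d['c'][2])/r[2]
def at_depth(d,rc):
    a,b=int(round(rc[0])),int(round(rc[1])); w=d['range_z'][max(a-1,0):a+2,max(b-1,0):b+2]; w=w[w>0]
    return d['c']+d['Rwc']@(ray(d,rc)*np.median(w)) if w.size else None
def cloud(d,mask=None):
    v,u=np.nonzero((d['range_z']>0)&(mask if mask is not None else True))
    p=cv2.undistortPoints(np.stack([u,v],1)[:,None].astype(float),np.array(d['intrinsics']),np.array(d['distortion']))[:,0]
    z=d['range_z'][v,u]
    return d['c']+(np.c_[p,np.ones(len(p))]*z[:,None])@d['Rwc'].T, np.stack([v,u],1)
E
python3 - <<'E'
from h import *
t=snap('top','top0.png'); s=snap('scene','scene0.png')
print(t['s']['tcp_pos'],t['s']['eef_rot'],t['s']['force'])
for n,d in(('top',t),('scene',s)):
  for q in ['cylinder','stall','bay0','bay1','bay2','rib0','cartridge0','gas_lever_tip','dock']:
    print(n,q,[(np.round(r['location']).tolist(),round(r['p'],2),np.round(at_depth(d,r['location']),3).tolist() if at_depth(d,r['location']) is not None else None) for r in bot.pinpoint(n,q)][:7])
E
```

```text
pics
[0.1889966  0.5691366  0.24920843] [-5.01571023e-01 -3.10077637e+00  1.91569162e-03] [ 0.24056788  0.26377815 -0.27818112]
top cylinder [([260.0, 351.0], 0.71, [0.394, -0.129, 0.167]), ([258.0, 238.0], 0.35, [0.412, 0.191, 0.008])]
top stall [([250.0, 341.0], 0.63, [0.435, -0.125, 0.005]), ([262.0, 285.0], 0.43, [0.397, 0.047, 0.015])]
top bay0 [([211.0, 312.0], 0.8, [0.557, -0.039, 0.006]), ([217.0, 268.0], 0.65, [0.539, 0.1, 0.006]), ([216.0, 291.0], 0.61, [0.541, 0.028, 0.005])]
top bay1 [([211.0, 312.0], 0.8, [0.557, -0.039, 0.006]), ([217.0, 268.0], 0.65, [0.539, 0.1, 0.006]), ([216.0, 291.0], 0.61, [0.541, 0.028, 0.005])]
top bay2 [([211.0, 312.0], 0.8, [0.557, -0.039, 0.006]), ([217.0, 268.0], 0.65, [0.539, 0.1, 0.006]), ([216.0, 291.0], 0.61, [0.541, 0.028, 0.005])]
top rib0 [([225.0, 177.0], 0.84, [0.514, 0.384, 0.009]), ([263.0, 242.0], 0.73, [0.394, 0.176, 0.037]), ([274.0, 182.0], 0.73, [0.36, 0.355, 0.038]), ([224.0, 129.0], 0.69, [0.514, 0.523, 0.038]), ([162.0, 230.0], 0.62, [0.71, 0.22, 0.039])]
top cartridge0 [([227.0, 136.0], 0.92, [0.507, 0.512, 0.009]), ([223
[... 256 characters left out ...]
k [([215.0, 321.0], 0.92, [0.545, -0.066, 0.007]), ([261.0, 283.0], 0.71, [0.401, 0.052, 0.018])]
scene cylinder []
scene stall [([176.0, 315.0], 0.77, [0.079, 0.383, 0.705])]
scene bay0 [([217.0, 265.0], 0.78, [0.098, 0.517, 0.656])]
scene bay1 [([217.0, 265.0], 0.78, [0.098, 0.517, 0.656])]
scene bay2 [([217.0, 265.0], 0.78, [0.098, 0.517, 0.656])]
scene rib0 [([283.0, 179.0], 0.65, [0.507, 0.53, 0.033]), ([279.0, 243.0], 0.46, [0.371, 0.365, 0.035])]
scene cartridge0 [([249.0, 275.0], 0.84, [0.408, 0.177, 0.004]), ([293.0, 181.0], 0.71, [0.487, 0.541, 0.007]), ([263.0, 213.0], 0.55, [0.161, 0.621, 0.528]), ([290.0, 249.0], 0.48, [0.158, 0.518, 0.332])]
scene gas_lever_tip []
scene dock []
```

Run:
```python
import cv2
a=cv2.imread('pics/top0.png')[130:320,90:410]
cv2.imwrite('pics/top0c.png',cv2.resize(a,(800,475),interpolation=cv2.INTER_CUBIC))
```

```text
(no output)
```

View pics/top0c.png

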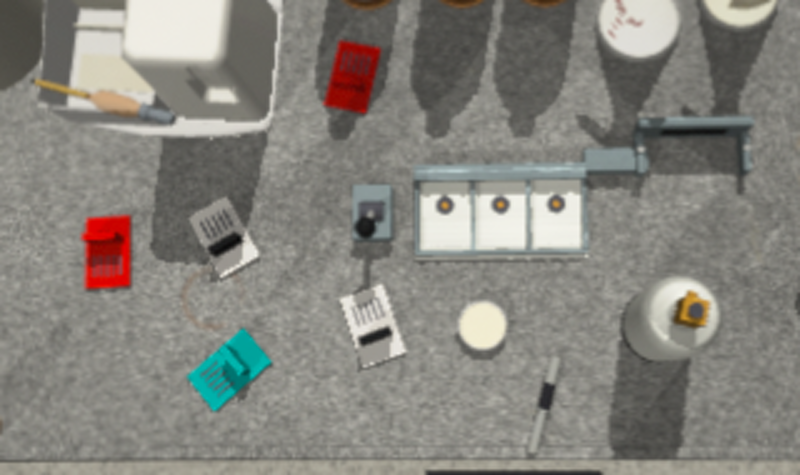

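View pics/scene0.png

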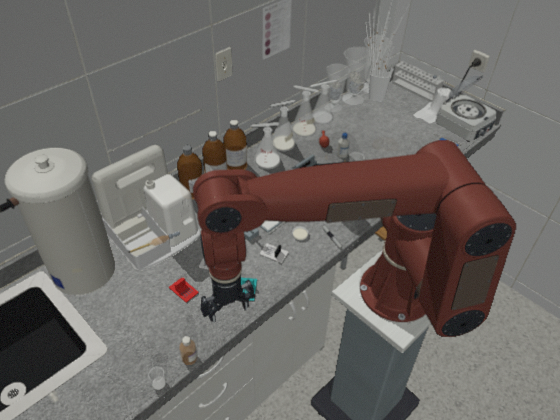

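```bash
cat >> h.py <<'E'
def goal(pos,ydir=None,s=None):
    """tool-frame shift (cm) and roll to put TCP at pos with tool y along world angle ydir (mod pi)"""
    s=s or bot.sense(); R=Ro.from_rotvec(s['eef_rot']).as_matrix()
    sh=R.T@(np.array(pos)-s['tcp_pos'])*100
    y=np.arctan2(R[1,1],R[0,1]); roll=0
    if ydir is not None:
        roll=-((ydir-y+np.pi/2)%np.pi-np.pi/2)
    return np.round(sh,2),round(roll,3),'q6',round(s['q'][5],2),'now',np.round(s['tcp_pos'],4),'yang',round(y,3),'z',np.round(R[:,2],3)
E
python3 - <<'E'
from h import *
print(goal([0.43,-0.05,0.40],0.))
t=snap('top')
print(t['c'],'cam')
# rough: stopper etc.
for q in['petri','beaker','small_bottle','stopper']:
    print(q,[(np.round(r['location']).tolist(),round(r['p'],2),np.round(at_depth(t,r['location']),3).tolist()) for r in bot.pinpoint('top',q)][:4])
P,uv=cloud(t); 
m=(P[:,2]>0.14)&(P[:,2]<.25)&(P[:,0]>.3)&(P[:,0]<.6)&(P[:,1]<0)&(P[:,1]>-.3)
print(P[m].mean(0),P[m].min(0),P[m].max(0)); m2=m&(P[:,2]>.2); print(P[m2].mean(0),m2.sum(),P[m2].min(0),P[m2].max(0))
E
```

```text
(array([-42.38, -51.19, -15.  ]), np.float64(1.25), 'q6', np.float64(1.35), 'now', array([0.1892, 0.5694, 0.25  ]), 'yang', np.float64(1.25), 'z', array([ 0.,  0., -1.]))
[0.3216245  0.04367335 1.20662985] cam
petri [([258.0, 282.0], 0.72, [0.409, 0.056, 0.015]), ([211.0, 314.0], 0.21, [0.558, -0.044, 0.006])]
beaker [([232.0, 419.0], 0.79, [0.482, -0.351, 0.053])]
small_bottle [([193.0, 433.0], 0.91, [0.599, -0.396, 0.06])]
stopper [([256.0, 425.0], 0.64, [0.414, -0.371, 0.026])]
[ 0.40178102 -0.15489278  0.17564077] [ 0.3622557  -0.20591039  0.14076462] [ 0.44883504 -0.11575396  0.2361458 ]
[ 0.4037297  -0.15854445  0.2252651 ] 148 [ 0.38939259 -0.17655442  0.20048908] [ 0.41952084 -0.14442375  0.2361458 ]
```

Call:
step_arm --steps '[[[-4,-4,-6],0.12],[[-7,-7,-9],0.24],[[-10,-10,-11],0.36],[[-13,-13,-13],0.48],[[-16,-16,-15],0.6],[[-19,-19,-15],0.72],[[-21,-22,-15],0.84],[[-23,-25,-15],0.96]]' --hand 1

```text
time: 1.92
tcp_pos: [0.3126, 0.3048, 0.3955]
eef_rot: [1.883, 2.513, 0.003]
force: [1.4, 0.6, 0.2]
finger_gap: 0.0851
grip_force: 0.0
```

```bash
python3 -c "
from h import *
print(goal([0.43,-0.05,0.40],0.))"
```

```text
(array([-37.34,   1.31,  -0.46]), np.float64(0.285), 'q6', np.float64(1.76), 'now', array([0.3126, 0.3048, 0.3955]), 'yang', np.float64(0.285), 'z', array([ 0.002,  0.001, -1.   ]))
```

Call:
step_arm --steps '[[[-4,0,0],0],[[-8,0,0],0],[[-12,0.5,0],0],[[-16,1,0],0],[[-20,1,0],0],[[-24,1.3,0],0],[[-28,1.3,0],0],[[-31,1.3,0],0]]'

```text
time: 2.58
tcp_pos: [0.4135, 0.0101, 0.3943]
eef_rot: [1.879, 2.517, -0.0]
force: [0.8, 0.7, 0.3]
finger_gap: 0.0857
grip_force: 0.0
```

Call:
step_arm --steps '[[[-3,0,0],0.1],[[-5,0,0],0.2],[[-6.3,0,0],0.28],[[-6.3,0,0],0.285]]'

```text
time: 2.92
tcp_pos: [0.4316, -0.0496, 0.3938]
eef_rot: [-2.223, -2.219, 0.001]
force: [0.3, -0.6, -0.8]
finger_gap: 0.0856
grip_force: 0.0
```

Run:
```python
from h import *
print(goal([0.43,-0.05,0.40],0.))
w=snap('wrist','w1.png'); t=snap('top','top1.png'); s=snap('scene','scene1.png')
for q in ['cylinder','stall','bay0','gas_lever_tip','rib0','cartridge0']:
    print(q,[(np.round(r['location']).tolist(),round(r['p'],2),np.round(at_depth(w,r['location']),3)) for r in bot.pinpoint('wrist',q)][:5])
print([(np.round(r['location']).tolist(),round(r['p'],2)) for r in bot.pinpoint('top','cartridge0')])
a=t['color'];b=w['color']
cv2.imwrite('pics/both.png',cv2.resize(np.hstack([b,a]),(800,300)))
```

```text
(array([-0.04, -0.16, -0.62]), np.float64(-0.002), 'q6', np.float64(1.16), 'now', array([ 0.4316, -0.0496,  0.3938]), 'yang', np.float64(-0.002), 'z', array([-0.001, -0.   , -1.   ]))
cylinder [([218.0, 262.0], 0.83, array([ 0.41 , -0.116,  0.117])), ([150.0, 343.0], 0.63, array([ 0.543, -0.035,  0.005])), ([198.0, 269.0], 0.46, array([ 0.417, -0.118,  0.011]))]
stall []
bay0 [([154.0, 344.0], 0.95, array([ 0.545, -0.042,  0.005])), ([108.0, 348.0], 0.91, array([0.547, 0.033, 0.005])), ([339.0, 361.0], 0.71, array([ 0.596, -0.399,  0.036])), ([66.0, 348.0], 0.56, array([0.543, 0.097, 0.005]))]
gas_lever_tip []
rib0 [([98.0, 262.0], 0.35, array([0.408, 0.048, 0.016]))]
cartridge0 [([3.0, 261.0], 0.58, array([0.407, 0.185, 0.007]))]
[([281.0, 183.0], 0.89), ([159.0, 229.0], 0.73), ([228.0, 136.0], 0.73), ([257.0, 242.0], 0.68)]
```

View pics/both.png

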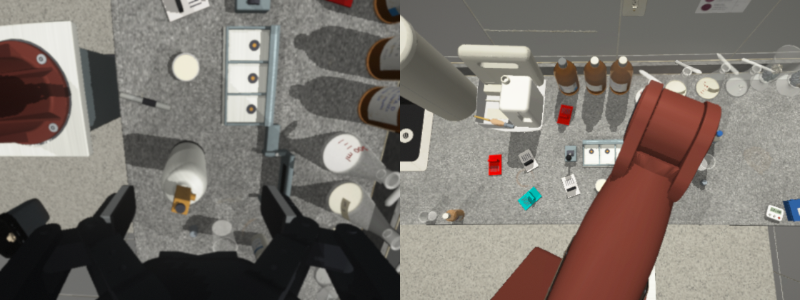

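Run:
```python
from h import *
w=snap('wrist'); P,uv=cloud(w)
def box(a,b,z0,z1,c,d): return (P[:,0]>a)&(P[:,0]<b)&(P[:,2]>z0)&(P[:,2]<z1)&(P[:,1]>c)&(P[:,1]<d)
m=box(.5,.7,.022,.07,-.36,-.08)
img=np.zeros((280,220,3),np.uint8)
for p in P[m]:
    i=int((-.08-p[1])*1000);j=int((p[0]-.5)*1000)
    if 0<=i<280 and 0<=j<200: img[i,j]=(255,255,255) if p[2]>.045 else ((0,255,0) if p[2]>.027 else (0,0,255))
col=w['color']
cv2.imwrite('pics/g.png',np.hstack([cv2.resize(img,(440,560)),cv2.resize(col[150:330,300:420],(360,560))]))
# bay lip: z 0.02..0.026
m=box(.5,.7,.0195,.026,-.08,.14); A=P[m]; print('lip',A.mean(0),A.min(0),A.max(0),len(A))
print('slope',np.polyfit(A[:,1],A[:,0],1))
m=box(.33,.5,.17,.24,-.25,-.05); A=P[m]; B=A[A[:,2]>.215]; print('valve',B.mean(0),B.min(0),B.max(0),len(B)); 
m=box(.33,.5,.05,.165,-.25,-.05); A=P[m]; print('body',A.min(0),A.max(0))
r=cv2.minAreaRect((B[:,:2]*1000).astype(np.float32)); print(r)
```

```text
lip [0.59429377 0.03370419 0.02290009] [ 0.58272362 -0.07948629  0.01952402] [0.62173068 0.13913492 0.02590204] 1925
slope [-0.02340337  0.59508256]
valve [ 0.40514926 -0.15647377  0.22740847] [ 0.3893513  -0.1747613   0.21501909] [ 0.41969846 -0.14525848  0.23490027] 592
body [ 0.36125177 -0.18818422  0.05008077] [ 0.44901639 -0.1151452   0.1649809 ]
((404.54437255859375, -160.4138641357422), (27.204374313354492, 26.065134048461914), 75.85054779052734)
```

View pics/g.png

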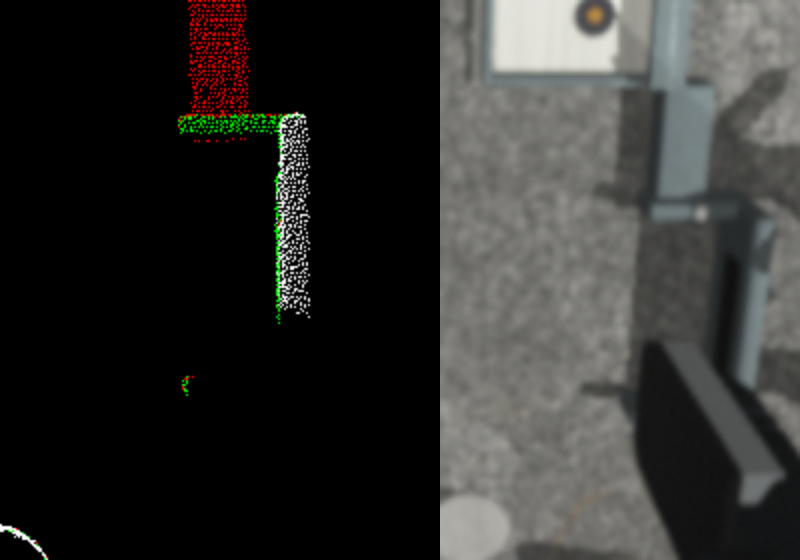

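Run:
```python
from h import *
w=cv2.imread('pics/w1.png'); 
P,uv=cloud(snap('wrist'))
for (a,b,c,d) in [(.6,.75,-.33,-.1)]:
    m=(P[:,0]>a)&(P[:,0]<b)&(P[:,1]>c)&(P[:,1]<d)&(P[:,2]>.08); print(P[m].min(0) if m.any() else 0,P[m].max(0) if m.any() else 0,m.sum())
cv2.imwrite('pics/v.png',cv2.resize(w[190:310,200:320],(600,600),interpolation=cv2.INTER_CUBIC))
m=(P[:,0]>.36)&(P[:,0]<.46)&(P[:,1]<-.12)&(P[:,1]>-.2)&(P[:,2]>.183)
A=P[m]; c,s=np.cos(-.247),np.sin(-.247); L=(A-[.4045,-.16,0])@np.array([[c,-s,0],[s,c,0],[0,0,1]])
for lo in (.183,.193,.203,.213,.223): k=(L[:,2]>lo)&(L[:,2]<lo+.01); print(lo,k.sum(),L[k].min(0) if k.any() else 0,L[k].max(0) if k.any() else 0)
```

```text
0 0 0
0.183 108 [-0.01302739 -0.00930062  0.1834928 ] [0.02329753 0.01315678 0.19289071]
0.193 142 [-0.01280663 -0.00781399  0.19301572] [0.02318611 0.01349973 0.20294503]
0.203 94 [-0.01282842  0.00321084  0.20308134] [0.01210749 0.01347147 0.21296449]
0.213 109 [-0.01283143 -0.00634061  0.21303256] [0.0126182  0.01319688 0.2226395 ]
0.223 411 [-0.0128362  -0.01379246  0.22307086] [0.01336462 0.01310473 0.23296874]
```

View pics/v.png

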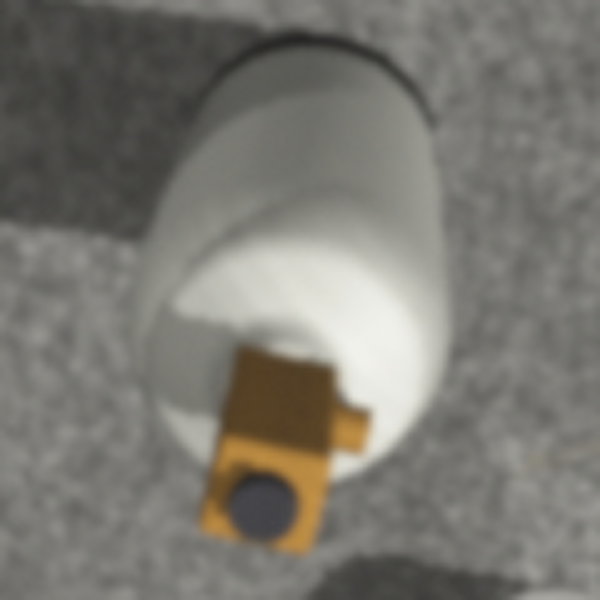

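```bash
python3 -c "
from h import *
print(goal([0.4045,-0.160,0.29],-.247))"
```

```text
(array([-11.26,  -2.73,  10.44]), np.float64(0.253), 'q6', np.float64(1.15), 'now', array([ 0.4311, -0.0472,  0.3944]), 'yang', np.float64(0.006), 'z', array([ 0., -0., -1.]))
```

Call:
step_arm --steps '[[[-3,-1,0],0.08],[[-6,-1.5,0],0.16],[[-9,-2.2,2],0.24],[[-11.3,-2.7,5],0.25],[[-11.3,-2.7,8],0.25],[[-11.3,-2.7,10.4],0.25],[[-11.3,-2.7,10.4],0.25]]' --hand 0.5 --grip_force 60

```text
time: 4.1
tcp_pos: [0.4032, -0.1598, 0.2855]
eef_rot: [-2.472, -1.928, 0.002]
force: [0.1, -0.1, -1.0]
finger_gap: 0.0639
grip_force: 0.0
```

Run:
```python
from h import *
print([np.round(bot.sense()['tcp_pos'],4) for _ in range(3)])
print(goal([0.4045,-0.160,0.22],-.247)); w=snap('wrist','w2.png'); print(bot.sense()['finger_gap'])
P,uv=cloud(w); m=(P[:,0]>.36)&(P[:,0]<.46)&(P[:,1]<-.12)&(P[:,1]>-.2)&(P[:,2]>.183)&(P[:,2]<.24); B=P[m&(P[:,2]>.215)]
print(len(B), B.min(0) if len(B) else 0,B.max(0) if len(B) else 0)
if len(B): print(cv2.minAreaRect((B[:,:2]*1000).astype(np.float32)))
```

```text
[array([ 0.4032, -0.1598,  0.2855]), array([ 0.4032, -0.1598,  0.2855]), array([ 0.4032, -0.1598,  0.2855])]
(array([-0.  ,  0.17,  6.55]), np.float64(0.001), 'q6', np.float64(1.14), 'now', array([ 0.4032, -0.1598,  0.2855]), 'yang', np.float64(-0.246), 'z', array([-0.005,  0.004, -1.   ]))
0.0639315702095347
1627 [ 0.38965652 -0.17501972  0.21501135] [ 0.41978034 -0.145122    0.23500548]
((404.5552978515625, -160.4332733154297), (26.675138473510742, 25.787141799926758), 75.5365982055664)
```

Call:
step_arm --steps '[[[0,0.15,3],0],[[0,0.15,6.2],0],[[0,0.15,6.5],0],[[0,0.15,6.5],0]]'

```text
time: 4.48
tcp_pos: [0.406, -0.1604, 0.2259]
eef_rot: [-2.475, -1.934, 0.0]
force: [-0.2, 0.0, 1.0]
finger_gap: 0.0639
grip_force: 0.0
```

Call:
step_arm --steps '[[[0,0,0],0],[[0,0,0],0],[[0,0,0],0],[[0,0,0],0],[[0,0,0],0],[[0,0,0],0]]' --hand -1

```text
time: 4.98
tcp_pos: [0.4063, -0.1614, 0.2277]
eef_rot: [2.475, 1.932, -0.0]
force: [-5.4, 1.7, 9.6]
finger_gap: 0.0246
grip_force: 59.3
```

```bash
python3 -c "
from h import *
s=bot.sense();print(goal([0.4045,-0.160,0.22],-.247),s['force'],s['moment'],s['finger_gap'],s['grip_force'])"
```

```text
(array([ 0.09, -0.21,  0.77]), np.float64(0.002), 'q6', np.float64(1.14), 'now', array([ 0.4063, -0.1614,  0.2277]), 'yang', np.float64(-0.245), 'z', array([ 0.001, -0.002, -1.   ])) [-5.37825316  1.69893878  9.60413166] [ 0.34029632  1.14356916 -0.03318954] 0.024618743700504972 59.26750659942627
```

Call:
step_arm --steps '[[[0,0,0],0],[[0,0,0],0],[[0,0,0],0],[[0,0,0],0],[[0,0,0],0],[[0,0,0],0]]' --hand 0.0

```text
time: 5.48
tcp_pos: [0.4062, -0.1609, 0.2253]
eef_rot: [-2.476, -1.933, -0.0]
force: [-1.3, -0.9, 0.6]
finger_gap: 0.0427
grip_force: 0.0
```

```bash
python3 -c "
from h import *
s=bot.sense();print(goal([0.4045,-0.160,0.22],-.247),s['force'],s['moment'],s['finger_gap'],s['grip_force'])"
```

```text
(array([ 0.05, -0.19,  0.53]), np.float64(0.002), 'q6', np.float64(1.14), 'now', array([ 0.4062, -0.1609,  0.2253]), 'yang', np.float64(-0.245), 'z', array([ 0.,  0., -1.])) [-1.31936267 -0.93076504  0.62959272] [0.03485363 0.01628769 0.02625593] 0.042668374109948164 0.0
```

Call:
step_arm --steps '[[[0,-0.1,0.3],0],[[0,-0.1,0.3],0],[[0,-0.1,0.3],0]]'

```text
time: 5.73
tcp_pos: [0.4051, -0.1606, 0.222]
eef_rot: [-2.476, -1.933, 0.0]
force: [-0.2, -0.0, -0.0]
finger_gap: 0.0429
grip_force: 0.0
```

Call:
step_arm --steps '[[[0,0,0],0],[[0,0,0],0],[[0,0,0],0],[[0,0,0],0]]' --hand -1

```text
time: 6.07
tcp_pos: [0.4049, -0.1606, 0.2225]
eef_rot: [-2.476, -1.933, 0.001]
force: [-3.4, 1.5, 4.5]
finger_gap: 0.025
grip_force: 60.3
```

Run:
```python
from h import *
s=bot.sense();print(goal([0.4045,-0.160,0.22],-.247),s['force'],s['moment'],s['finger_gap'],s['grip_force'])
snap('wrist','w3.png')
```

```text
(array([ 0.05, -0.06,  0.25]), np.float64(0.002), 'q6', np.float64(1.14), 'now', array([ 0.4049, -0.1606,  0.2225]), 'yang', np.float64(-0.245), 'z', array([-0.001,  0.   , -1.   ])) [-3.35154123  1.52021628  4.52426275] [0.23496778 0.84084342 0.00436933] 0.02496003923945312 60.314549803733826
```

View pics/w3.png

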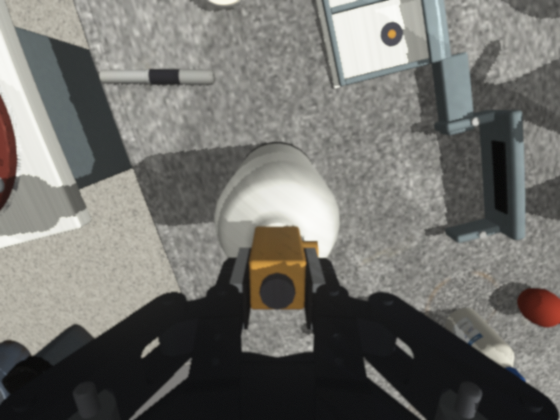

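Call:
step_arm --steps '[[[-0.9,0,-0.15],0],[[-1.8,0,-0.3],0],[[-2.6,0,-0.4],0],[[-2.6,0,-0.4],0],[[-2.6,0,-0.4],0]]'

```text
time: 6.53
tcp_pos: [0.3989, -0.1854, 0.2257]
eef_rot: [-2.475, -1.932, -0.002]
force: [1.7, 4.0, -3.2]
finger_gap: 0.025
grip_force: 59.9
```

```bash
cat >> h.py <<'E'
def cyl(d=None):
    """wrist view: estimate tilt by upper part? returns state + body point extents in valve frame"""
    s=bot.sense(); R=Ro.from_rotvec(s['eef_rot']).as_matrix()
    print('tcp',np.round(s['tcp_pos'],4),'yang',round(np.arctan2(R[1,1],R[0,1]),3),'F_tool',np.round(R.T@s['force'],1),'M_tool',np.round(R.T@s['moment'],2),'gap',round(s['finger_gap'],4),'grip',round(s['grip_force'],1),'t',s['time'],'q6',round(s['q'][5],2))
E
python3 - <<'E'
from h import *
cyl(); w=snap('wrist','w4.png')
E
```

```text
tcp [ 0.3989 -0.1854  0.2257] yang -0.245 F_tool [4.3 0.7 3.2] M_tool [ 0.06  1.22 -0.02] gap 0.025 grip 59.9 t 6.5333 q6 1.08
```

View pics/w4.png

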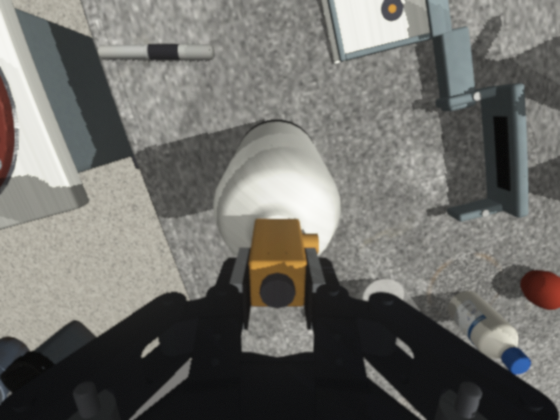

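Call:
step_arm --steps '[[[0,0.2,0],0.11],[[-0.05,0.42,0],0.22],[[-0.05,0.42,0],0.22],[[0.8,0.6,0.15],0.22],[[1.6,0.8,0.3],0.22],[[2.46,0.98,0.4],0.22],[[2.46,0.98,0.4],0.22]]'

```text
time: 7.17
tcp_pos: [0.4146, -0.1637, 0.2228]
eef_rot: [2.67, 1.653, -0.003]
force: [-5.6, -3.1, 1.5]
finger_gap: 0.0248
grip_force: 60.7
```

```bash
python3 -c "
from h import *
cyl()"
```

```text
tcp [ 0.4146 -0.1637  0.2228] yang -0.462 F_tool [-5.2 -3.7 -1.5] M_tool [ 0.85 -1.42  0.07] gap 0.0248 grip 60.7 t 7.1667 q6 1.36
```

Call:
step_arm --steps '[[[0.9,0,-0.15],0],[[1.8,0,-0.3],0],[[2.6,0,-0.4],0],[[2.6,0.21,-0.4],-0.11],[[2.62,0.42,-0.4],-0.22],[[2.7,0.63,-0.4],-0.33],[[2.75,0.82,-0.4],-0.44],[[2.75,0.82,-0.4],-0.44]]'

```text
time: 7.83
tcp_pos: [0.4342, -0.1435, 0.2258]
eef_rot: [-2.242, -2.201, 0.001]
force: [-1.4, -3.1, -4.6]
finger_gap: 0.0249
grip_force: 59.9
```

```bash
python3 -c "
from h import *
cyl(); snap('wrist','w5.png')"
```

```text
tcp [ 0.4342 -0.1435  0.2258] yang -0.018 F_tool [-3.2 -1.3  4.6] M_tool [ 0.69 -0.48 -0.11] gap 0.0249 grip 59.9 t 7.8333 q6 0.98
```

View pics/w5.png

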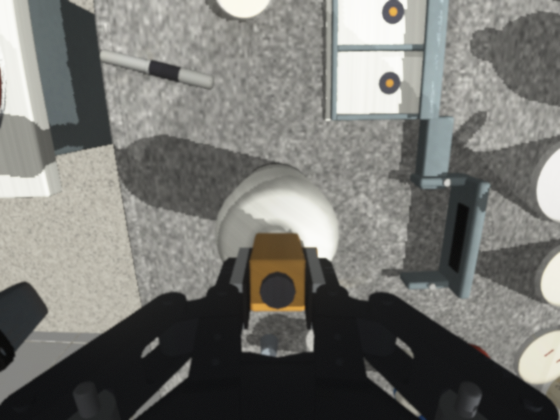

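Call:
step_arm --steps '[[[-0.9,0,0.15],0],[[-1.8,0,0.3],0],[[-2.57,0,0.4],0],[[-2.57,0,0.4],0],[[-3.4,0,0.25],0],[[-4.3,0,0.1],0],[[-5.17,0,0],0],[[-5.17,0,0],0]]'

```text
time: 8.55
tcp_pos: [0.4327, -0.1961, 0.226]
eef_rot: [-2.251, -2.19, -0.003]
force: [-1.0, 4.9, -1.4]
finger_gap: 0.0248
grip_force: 60.2
```

Call:
step_arm --steps '[[[-0.01,0.21,0],0.11],[[-0.05,0.42,0],0.22],[[-0.1,0.63,0],0.33],[[-0.18,0.82,0],0.44],[[-0.18,0.82,0],0.44]]'

```text
time: 8.97
tcp_pos: [0.441, -0.1971, 0.2259]
eef_rot: [-2.678, -1.641, -0.001]
force: [-0.3, 3.5, -2.2]
finger_gap: 0.0248
grip_force: 60.0
```

Call:
step_arm --steps '[[[0.9,0,0.15],0],[[1.8,0,0.3],0],[[2.57,0,0.4],0],[[2.57,0,0.4],0],[[2.57,0,0.4],0]]'

```text
time: 9.38
tcp_pos: [0.4525, -0.1742, 0.2229]
eef_rot: [2.67, 1.652, -0.003]
force: [-6.2, -1.7, 5.2]
finger_gap: 0.0248
grip_force: 61.2
```

Run:
```python
from h import *
cyl(); w=snap('wrist'); P,uv=cloud(w)
s=w['s'];t=s['tcp_pos']
# visible body points in a shell: fit circle to points z 0.02..0.14
m=(np.hypot(P[:,0]-t[0],P[:,1]-t[1])<.075)&(P[:,2]>.03)&(P[:,2]<.14); A=P[m]
from scipy.optimize import least_squares
for lo,hi in((.03,.08),(.08,.14)):
    B=A[(A[:,2]>lo)&(A[:,2]<hi)]
    if len(B)>30:
        r=least_squares(lambda c:np.hypot(B[:,0]-c[0],B[:,1]-c[1])-.045,t[:2],loss='soft_l1',f_scale=.002); print(lo,len(B),r.x,'tcp',t[:2])
# back stop & cheeks
m=(P[:,2]>.045)&(P[:,2]<.06)&(P[:,0]>.6)&(P[:,0]<.7)&(P[:,1]>-.3)&(P[:,1]<-.1);B=P[m]; print('stop',len(B),B.min(0),B.max(0));
```

```text
tcp [ 0.4525 -0.1742  0.2229] yang -0.463 F_tool [-4.3 -4.8 -5.2] M_tool [ 0.96 -1.22  0.2 ] gap 0.0248 grip 61.2 t 9.3833 q6 1.4
0.03 316 [ 0.4511827  -0.17528272] tcp [ 0.45246152 -0.17415592]
0.08 705 [ 0.45159941 -0.17516057] tcp [ 0.45246152 -0.17415592]
stop 2693 [ 0.63819986 -0.27681033  0.0450099 ] [ 0.65572982 -0.13773832  0.05850113]
```

Call:
step_arm --steps '[[[0.9,0,-0.15],0],[[1.8,0,-0.3],0],[[2.6,0,-0.4],0],[[2.6,0.21,-0.4],-0.11],[[2.63,0.41,-0.4],-0.22],[[2.7,0.62,-0.4],-0.33],[[2.77,0.79,-0.4],-0.42],[[2.77,0.79,-0.4],-0.42]]'

```text
time: 10.1
tcp_pos: [0.4722, -0.153, 0.226]
eef_rot: [2.264, 2.177, -0.001]
force: [-2.1, -2.5, -2.3]
finger_gap: 0.0252
grip_force: 59.6
```

Call:
step_arm --steps '[[[-0.9,0,0.15],0],[[-1.8,0,0.3],0],[[-2.57,0,0.4],0],[[-2.57,0,0.4],0],[[-3.4,0,0.25],0],[[-4.3,0,0.1],0],[[-5.17,0,0],0],[[-5.17,0,0],0]]'

```text
time: 10.77
tcp_pos: [0.4695, -0.2054, 0.2259]
eef_rot: [-2.273, -2.167, -0.003]
force: [0.7, 5.0, 0.9]
finger_gap: 0.0248
grip_force: 60.2
```

Call:
step_arm --steps '[[[-0.01,0.21,0],0.11],[[-0.05,0.42,0],0.22],[[-0.1,0.63,0],0.33],[[-0.17,0.79,0],0.42],[[-0.17,0.79,0],0.42]]'

```text
time: 11.18
tcp_pos: [0.4774, -0.2065, 0.2258]
eef_rot: [-2.677, -1.642, -0.001]
force: [0.1, 3.8, -1.1]
finger_gap: 0.0247
grip_force: 60.1
```

Call:
step_arm --steps '[[[0.9,0,0.15],0],[[1.8,0,0.3],0],[[2.57,0,0.4],0],[[2.57,0,0.4],0],[[3.4,0,0.25],0],[[4.3,0,0.1],0],[[5.17,0,0],0],[[5.17,0,0],0]]'

```text
time: 11.85
tcp_pos: [0.5008, -0.1599, 0.2259]
eef_rot: [2.671, 1.652, -0.002]
force: [-2.6, -5.1, -1.2]
finger_gap: 0.0247
grip_force: 60.0
```

Call:
step_arm --steps '[[[0.01,0.21,0],-0.11],[[0.05,0.42,0],-0.22],[[0.1,0.63,0],-0.33],[[0.17,0.79,0],-0.42],[[0.17,0.79,0],-0.42]]'

```text
time: 12.27
tcp_pos: [0.5084, -0.1628, 0.2258]
eef_rot: [-2.265, -2.176, 0.001]
force: [-2.3, -2.7, -2.7]
finger_gap: 0.0248
grip_force: 60.0
```

Call:
step_arm --steps '[[[-0.9,0,0.15],0],[[-1.8,0,0.3],0],[[-2.57,0,0.4],0],[[-2.57,0,0.4],0],[[-2.57,0,0.4],0]]'

```text
time: 12.68
tcp_pos: [0.5071, -0.1886, 0.2227]
eef_rot: [-2.273, -2.168, -0.003]
force: [-2.4, 5.0, 5.4]
finger_gap: 0.0246
grip_force: 61.3
```

```bash
cat >> h.py <<'E'
from scipy.optimize import least_squares
def body(save=None):
    cyl(); w=snap('wrist',save); P,uv=cloud(w); t=w['s']['tcp_pos']
    A=P[(np.hypot(P[:,0]-t[0],P[:,1]-t[1])<.075)]
    for lo,hi in((.03,.08),(.08,.14)):
        B=A[(A[:,2]>lo)&(A[:,2]<hi)]
        if len(B)>30: print(lo,len(B),np.round(least_squares(lambda c:np.hypot(B[:,0]-c[0],B[:,1]-c[1])-.045,t[:2],loss='soft_l1',f_scale=.002).x,4))
    return w,P
E
python3 - <<'E'
from h import *
w,P=body('w6.png')
m=(P[:,2]>.045)&(P[:,2]<.06)&(P[:,0]>.6)&(P[:,0]<.7)&(P[:,1]>-.3)&(P[:,1]<-.12);B=P[m]
print('stop',cv2.minAreaRect((B[:,:2]*1000).astype(np.float32)))
f=[(y,np.percentile(B[abs(B[:,1]-y)<.006,0],5)) for y in np.arange(-.26,-.14,.02)]; print(np.round(f,4))
m=(P[:,2]>.024)&(P[:,2]<.034)&(P[:,0]>.57)&(P[:,0]<.638);
for c,d in((-.16,-.125),(-.29,-.255)):
    B=P[m&(P[:,1]>c)&(P[:,1]<d)]; print(len(B),np.percentile(B,[2,50,98],axis=0).round(4).tolist() if len(B) else 0)
E
```

```text
tcp [ 0.5071 -0.1886  0.2227] yang -0.047 F_tool [ 4.9 -2.7 -5.4] M_tool [ 0.73  0.96 -0.13] gap 0.0246 grip 61.3 t 12.6833 q6 1.02
0.03 326 [ 0.5064 -0.1892]
0.08 731 [ 0.5067 -0.1894]
stop ((646.5971069335938, -207.4930419921875), (15.704673767089844, 138.96580505371094), 0.4562092423439026)
[[-0.26    0.6419]
 [-0.24    0.6404]
 [-0.22    0.6403]
 [-0.2     0.6401]
 [-0.18    0.6399]
 [-0.16    0.6411]]
498 [[0.5905, -0.1479, 0.0241], [0.6126, -0.1423, 0.0306], [0.637, -0.1294, 0.0332]]
392 [[0.5917, -0.2769, 0.0245], [0.6143, -0.2706, 0.0304], [0.6369, -0.2676, 0.0336]]
```

Call:
step_arm --steps '[[[-0.9,0,-0.15],0],[[-1.8,0,-0.3],0],[[-2.6,0,-0.4],0],[[-2.6,0.21,-0.4],0.11],[[-2.63,0.41,-0.4],0.22],[[-2.7,0.62,-0.4],0.33],[[-2.74,0.71,-0.4],0.38],[[-2.74,0.71,-0.4],0.38]]'

```text
time: 13.4
tcp_pos: [0.5131, -0.2158, 0.2257]
eef_rot: [-2.642, -1.697, -0.002]
force: [0.8, 4.1, -1.4]
finger_gap: 0.0247
grip_force: 60.3
```

Call:
step_arm --steps '[[[0.9,0,0.15],0],[[1.8,0,0.3],0],[[2.57,0,0.4],0],[[2.57,0,0.4],0],[[3.4,0,0.25],0],[[4.3,0,0.1],0],[[5.17,0,0],0],[[5.17,0,0],0]]'

```text
time: 14.07
tcp_pos: [0.5346, -0.1681, 0.2259]
eef_rot: [2.638, 1.705, -0.002]
force: [-2.6, -3.7, -1.4]
finger_gap: 0.0245
grip_force: 60.2
```

Call:
step_arm --steps '[[[0.01,0.21,0],-0.11],[[0.05,0.42,0],-0.22],[[0.1,0.63,0],-0.33],[[0.17,0.79,0],-0.42],[[0.17,0.79,0],-0.42]]'

```text
time: 14.48
tcp_pos: [0.5423, -0.1709, 0.2258]
eef_rot: [-2.222, -2.221, 0.001]
force: [-1.6, -3.0, -2.5]
finger_gap: 0.0246
grip_force: 60.2
```

Call:
step_arm --steps '[[[-0.9,0,0.15],0],[[-1.8,0,0.3],0],[[-2.57,0,0.4],0],[[-2.57,0,0.4],0],[[-3.4,0,0.25],0],[[-4.3,0,0.1],0],[[-5.17,0,0],0],[[-5.17,0,0],0]]'

```text
time: 15.15
tcp_pos: [0.5419, -0.2229, 0.2257]
eef_rot: [-2.228, -2.212, -0.003]
force: [-0.7, 4.6, -0.0]
finger_gap: 0.0249
grip_force: 60.4
```

Call:
step_arm --steps '[[[-0.01,0.21,0],0.11],[[-0.05,0.42,0],0.22],[[-0.1,0.63,0],0.33],[[-0.17,0.79,0],0.42],[[-0.17,0.79,0],0.42]]'

```text
time: 15.57
tcp_pos: [0.55, -0.2235, 0.2255]
eef_rot: [-2.643, -1.696, -0.001]
force: [-0.3, 4.2, -2.6]
finger_gap: 0.0247
grip_force: 60.2
```

Call:
step_arm --steps '[[[0.9,0,0.15],0],[[1.8,0,0.3],0],[[2.57,0,0.4],0],[[2.57,0,0.4],0],[[2.57,0,0.4],0]]'

```text
time: 15.98
tcp_pos: [0.5605, -0.2004, 0.2227]
eef_rot: [2.637, 1.705, -0.003]
force: [-5.4, -1.6, 3.0]
finger_gap: 0.0249
grip_force: 61.3
```

Run:
```python
from h import *
w,P=body('w7.png')
m=(P[:,2]>.045)&(P[:,2]<.06)&(P[:,0]>.6)&(P[:,0]<.7)&(P[:,1]>-.3)&(P[:,1]<-.12);B=P[m]
print('stop',cv2.minAreaRect((B[:,:2]*1000).astype(np.float32)))
f=[(y,np.percentile(B[abs(B[:,1]-y)<.006,0],5)) for y in np.arange(-.26,-.14,.02)]; print(np.round(f,4))
m=(P[:,2]>.024)&(P[:,2]<.034)&(P[:,0]>.57)&(P[:,0]<.638);
for c,d in((-.16,-.125),(-.29,-.255)):
    B=P[m&(P[:,1]>c)&(P[:,1]<d)]; print(len(B),np.percentile(B,[2,50,98],axis=0).round(4).tolist() if len(B) else 0)
```

```text
tcp [ 0.5605 -0.2004  0.2227] yang -0.423 F_tool [-3.7 -4.3 -3. ] M_tool [ 1.17 -0.98  0.21] gap 0.0249 grip 61.3 t 15.9833 q6 1.43
0.03 437 [ 0.5613 -0.201 ]
0.08 684 [ 0.5595 -0.2012]
stop ((628.559326171875, -207.60635375976562), (54.866668701171875, 138.4800567626953), 0.7336441874504089)
[[-0.26    0.6424]
 [-0.24    0.6403]
 [-0.22    0.6401]
 [-0.2     0.6398]
 [-0.18    0.6401]
 [-0.16    0.6411]]
532 [[0.5907, -0.1485, 0.0241], [0.6129, -0.1426, 0.0307], [0.6367, -0.1301, 0.0333]]
305 [[0.6035, -0.2767, 0.0247], [0.6208, -0.2707, 0.0306], [0.6372, -0.2673, 0.0336]]
```

Call:
step_arm --steps '[[[0.9,0,-0.15],0],[[1.8,0,-0.3],0],[[2.6,0,-0.4],0],[[2.6,0.21,-0.4],-0.11],[[2.63,0.41,-0.4],-0.22],[[2.7,0.62,-0.4],-0.33],[[2.77,0.79,-0.4],-0.42],[[2.77,0.79,-0.4],-0.42]]'

```text
time: 16.7
tcp_pos: [0.5794, -0.1787, 0.2259]
eef_rot: [2.221, 2.222, -0.002]
force: [-2.3, -4.0, -2.1]
finger_gap: 0.0247
grip_force: 60.1
```

Call:
step_arm --steps '[[[-0.9,0,0.15],0],[[-1.8,0,0.3],0],[[-2.57,0,0.4],0],[[-2.57,0,0.4],0],[[-3.4,0,0.25],0],[[-4.3,0,0.1],0],[[-5.17,0,0],0],[[-5.17,0,0],0]]'

```text
time: 17.37
tcp_pos: [0.5788, -0.2311, 0.2258]
eef_rot: [-2.229, -2.212, -0.003]
force: [-1.4, 4.5, -1.8]
finger_gap: 0.0248
grip_force: 60.3
```

Call:
step_arm --steps '[[[-0.01,0.21,0],0.11],[[-0.04,0.4,0],0.21],[[-0.04,0.4,0],0.21],[[-0.04,0.4,0],0.21]]'

```text
time: 17.7
tcp_pos: [0.5828, -0.2303, 0.2257]
eef_rot: [-2.444, -1.973, -0.001]
force: [-0.8, 3.1, -3.2]
finger_gap: 0.0248
grip_force: 59.9
```

Call:
step_arm --steps '[[[0.9,0,0.15],0],[[1.8,0,0.3],0],[[2.57,0,0.4],0],[[2.57,0,0.4],0],[[2.57,0,0.4],0],[[2.57,0,0.4],0]]'

```text
time: 18.2
tcp_pos: [0.5883, -0.2056, 0.2228]
eef_rot: [2.445, 1.971, -0.002]
force: [-5.1, -1.0, 3.4]
finger_gap: 0.0246
grip_force: 60.9
```

Run:
```python
from h import *
w,P=body('w8.png')
m=(P[:,2]>.045)&(P[:,2]<.06)&(P[:,0]>.636)&(P[:,0]<.7)&(P[:,1]>-.3)&(P[:,1]<-.12);B=P[m]
f=[(y,np.percentile(B[abs(B[:,1]-y)<.006,0],5)) for y in np.arange(-.26,-.14,.02)]; print(np.round(f,4),B[:,1].min(),B[:,1].max())
```

```text
tcp [ 0.5883 -0.2056  0.2228] yang -0.214 F_tool [-2.1 -4.8 -3.4] M_tool [ 1.01 -0.74  0.15] gap 0.0246 grip 60.9 t 18.2 q6 1.24
0.03 2047 [ 0.6065 -0.1966]
0.08 686 [ 0.5876 -0.2064]
[[-0.26    0.6422]
 [-0.24    0.645 ]
 [-0.22    0.6413]
 [-0.2     0.6398]
 [-0.18    0.6396]
 [-0.16    0.6408]] -0.276513788323392 -0.13761933668499982
```

View pics/w8.png

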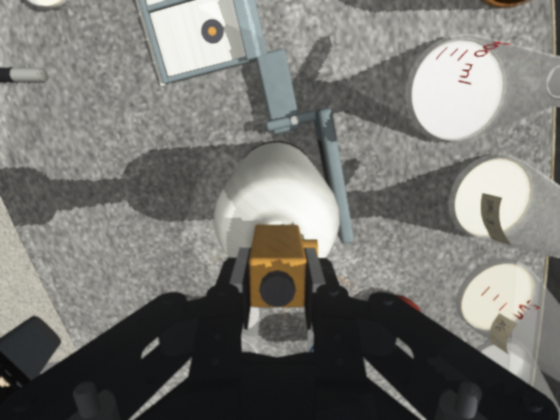

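Call:
step_arm --steps '[[[0,0,0],0],[[0,0,0],0],[[0,0,0],0],[[0,0,0],0],[[0,0,-3],0],[[0,0,-6],0],[[0,0,-10],0],[[0,0,-14],0]]' --hand 0.5

```text
time: 18.92
tcp_pos: [0.588, -0.2051, 0.3634]
eef_rot: [-2.446, -1.97, 0.0]
force: [0.9, -0.9, 0.3]
finger_gap: 0.0642
grip_force: 0.0
```

Run:
```python
from h import *
cyl(); print(goal([.43,.2,.40]))
w=snap('wrist'); P,_=cloud(w); B=P[(P[:,2]>.2)&(P[:,2]<.24)&(P[:,0]>.55)&(P[:,0]<.65)&(P[:,1]<-.15)&(P[:,1]>-.25)]
print(B.min(0),B.max(0),cv2.minAreaRect((B[:,:2]*1000).astype(np.float32)))
```

```text
tcp [ 0.588  -0.2051  0.3634] yang -0.215 F_tool [-0.7  1.1 -0.3] M_tool [-0.09 -0.01  0.02] gap 0.0642 grip 0.0 t 18.9167 q6 1.24
(array([ 36.22, -24.07,  -3.62]), 0, 'q6', np.float64(1.24), 'now', array([ 0.588 , -0.2051,  0.3634]), 'yang', np.float64(-0.215), 'z', array([-0.001,  0.001, -1.   ]))
[ 0.5732469  -0.22017631  0.2005195 ] [ 0.60268743 -0.18974845  0.23510751] ((587.7847900390625, -204.990966796875), (26.798906326293945, 25.94497299194336), 78.34078216552734)
```

Call:
step_arm --steps '[[[3.3,-2.2,-1],-0.1],[[6.6,-4.4,-2],-0.2],[[9.9,-6.6,-3],-0.3],[[13.2,-8.8,-3.6],-0.4],[[16.5,-11,-3.6],-0.5],[[19.8,-13.2,-3.6],-0.6],[[23.1,-15.4,-3.6],-0.7],[[26.4,-17.6,-3.6],-0.8]]' --hand 0.6

```text
time: 19.63
tcp_pos: [0.4718, 0.0915, 0.3986]
eef_rot: [1.479, 2.77, 0.001]
force: [0.4, -0.5, 0.6]
finger_gap: 0.0684
grip_force: 0.0
```

Run:
```python
from h import *
print(goal([.43,.2,.40],np.pi/2))
```

```text
(array([11.34,  2.56, -0.15]), np.float64(-0.981), 'q6', np.float64(0.9), 'now', array([0.4718, 0.0915, 0.3986]), 'yang', np.float64(0.59), 'z', array([ 0.001,  0.   , -1.   ]))
```

Call:
step_arm --steps '[[[2,0.6,0],-0.12],[[4,1,0],-0.24],[[6,1.5,0],-0.36],[[8,2,0],-0.48],[[10,2.3,0],-0.6],[[11.3,2.6,0],-0.72],[[11.3,2.6,0],-0.84],[[11.3,2.6,0],-0.96]]'

```text
time: 20.3
tcp_pos: [0.4318, 0.1994, 0.3986]
eef_rot: [0.028, 3.141, 0.001]
force: [0.1, -1.1, 0.6]
finger_gap: 0.0684
grip_force: 0.0
```

Run:
```python
from h import *
cyl()
w=snap('wrist','w9.png')
for q in ['rib0','cartridge0','bay0','gas_lever_tip']:
    print(q,[(np.round(r['location']).tolist(),round(r['p'],2),np.round(at_depth(w,r['location']),4)) for r in bot.pinpoint('wrist',q)][:6])
P,uv=cloud(w); np.savez('w9.npz',P=P,uv=uv)
# ribs: dark high pixels z .028-.045
c=w['color'].astype(int)[uv[:,0],uv[:,1]]
m=(P[:,2]>.030)&(P[:,2]<.044)&(c.max(1)<70)&(P[:,0]>.3)&(P[:,0]<.65)
M=np.zeros((420,560),np.uint8); M[uv[m,0],uv[m,1]]=1
n,l,st,ce=cv2.connectedComponentsWithStats(M)
for i in range(1,n):
    if st[i,4]>60:
        A=P[m&(l[uv[:,0],uv[:,1]]==i)]; print('rib',st[i,4],A.mean(0).round(4),cv2.minAreaRect((A[:,:2]*1000).astype(np.float32)))
# white plates z .003-.010
m=(P[:,2]>.003)&(P[:,2]<.011)&(c.min(1)>140)
M[:]=0; M[uv[m,0],uv[m,1]]=1; M=cv2.morphologyEx(M,cv2.MORPH_CLOSE,np.ones((9,9)))
n,l,st,ce=cv2.connectedComponentsWithStats(M)
for i in range(1,n):
    if st[i,4]>600:
        A=P[m&(l[uv[:,0],uv[:,1]]==i)]; print('plate',st[i,4],ce[i].round(),A.mean(0).round(4),cv2.minAreaRect((A[:,:2]*1000).astype(np.float32)))
```

```text
tcp [0.4318 0.1994 0.3986] yang 1.553 F_tool [-0.1 -1.1 -0.6] M_tool [ 0.01 -0.02  0.03] gap 0.0684 grip 0.0 t 20.3 q6 0.17
rib0 [([199.0, 378.0], 0.84, array([0.4999, 0.3691, 0.0308])), ([206.0, 467.0], 0.8, array([0.5127, 0.5241, 0.0381])), ([135.0, 270.0], 0.73, array([0.3908, 0.1896, 0.0382])), ([310.0, 292.0], 0.72, array([0.7129, 0.2217, 0.0385]))]
cartridge0 [([106.0, 376.0], 0.91, array([0.3484, 0.3628, 0.0075])), ([203.0, 377.0], 0.84, array([0.5041, 0.365 , 0.038 ])), ([304.0, 292.0], 0.83, array([0.7049, 0.2235, 0.029 ])), ([191.0, 458.0], 0.8, array([0.4939, 0.5227, 0.0072])), ([142.0, 268.0], 0.58, array([0.4036, 0.184 , 0.0071])), ([201.0, 377.0], 0.17, array([0.5021, 0.3664, 0.034 ]))]
bay0 [([221.0, 225.0], 0.88, array([0.5431, 0.1025, 0.0057])), ([220.0, 189.0], 0.58, array([0.5417, 0.037 , 0.005 ]))]
gas_lever_tip [([141.0, 272.0], 0.74, array([0.4018, 0.1909, 0.0074])), ([224.0, 276.0], 0.67, array([0.5164, 0.1955, 0.0972]))]
rib 109 [0.3893 0.1842 0.0379] ((389.46405029296875, 184.06861877441406), (7.216705799102783, 35.43077850341797), 20.11060333251953)
rib 143 [0.5025 0.3701 0.0367] ((503.0609130859375, 370.7947692871094), (9.397116661071777, 37.85087966918945), 29.417131423950195)
rib 141 [ 0.6405 -0.1663  0.0371] ((640.4312744140625, -169.0696563720703), (64.92000579833984, 9.328192710876465), 81.27204132080078)
plate 2288 [272. 140.] [0.4036 0.1892 0.0071] ((392.57513427734375, 203.4982147216797), (128.99168395996094, 128.28018188476562), 9.291516304016113)
plate 5023 [186. 219.] [0.5398 0.031  0.0051] ((537.5692749023438, 31.83550262451172), (99.79277038574219, 206.30422973632812), 0.4107891321182251)
```

View pics/w9.png

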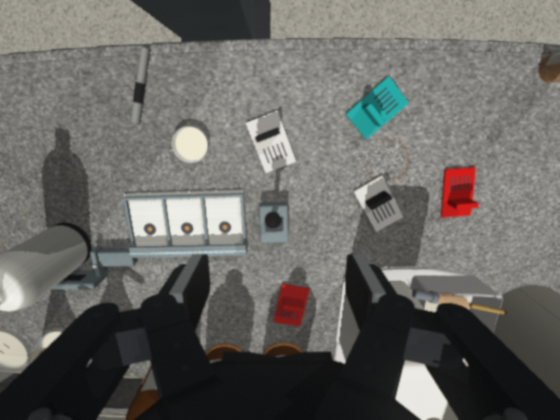

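Run:
```python
from h import *
P=np.load('w9.npz')['P']
for y in(-.055,-.025,.018,.045,.085,.115):
    m=(abs(P[:,1]-y)<.012)&(P[:,0]>.47)&(P[:,0]<.62)&(P[:,2]<.03)
    x,z=P[m,0],P[m,2]; b=np.arange(.480,.615,.003)
    print(y,[int(round(np.median(z[(x>=k)&(x<k+.003)])*1000)) if ((x>=k)&(x<k+.003)).any() else -1 for k in b])
m=(P[:,0]>.51)&(P[:,0]<.57)&(P[:,2]<.03)
y,z=P[m,1],P[m,2];b=np.arange(-.09,.15,.003)
print([(round(k*1000),int(round(np.median(z[(y>=k)&(y<k+.003)])*1000))) for k in b if ((y>=k)&(y<k+.003)).any() and np.median(z[(y>=k)&(y<k+.003)])>.007])
```

```text
-0.055 [2, 2, 2, 6, 7, 13, 12, 5, 6, 5, 5, 5, 5, 5, 5, 5, 5, 5, 5, 5, 5, 5, 5, 5, 6, 5, 6, 5, 6, 5, 6, 5, 6, 5, 5, 19, 22, 23, 24, 23, 23, 23, -1, -1, -1]
-0.025 [2, 2, 3, 5, 8, 13, 12, 6, 6, 5, 5, 5, 5, 5, 5, 5, 5, 5, 5, 5, 5, 6, 5, 5, 5, 6, 5, 5, 5, 6, 5, 5, 5, 5, 5, 20, 22, 23, 23, 23, 23, 23, 22, -1, -1]
0.018 [2, 2, 3, 6, 11, 12, 11, 5, 6, 5, 5, 5, 4, 5, 5, 5, 5, 4, 5, 4, 5, 5, 5, 5, 5, 6, 5, 5, 5, 6, 5, 5, 5, 6, 18, 22, 22, 23, 23, 24, 23, 23, -1, -1, 3]
0.045 [2, 2, 3, 6, 10, 12, 7, 5, 6, 5, 5, 5, 5, 5, 5, 5, 5, 5, 5, 5, 5, 5, 5, 5, 5, 5, 5, 5, 5, 5, 5, 5, 5, 5, 19, 7, 23, 23, 23, 23, 23, -1, -1, -1, -1]
0.085 [2, 1, 3, 5, 11, 13, 6, 5, 4, 5, 5, 5, 5, 5, 5, 5, 5, 5, 5, 5, 5, 5, 4, 5, 5, 5, 5, 4, 5, 5, 6, 5, 5, 5, 19, 6, 23, 23, 23, 23, 23, 22, -1, -1, -1]
0.115 [2, 1, 4, 6, 12, 12, 5, 5, 5, 5, 5, 5, 6, 5, 5, 4, 5, 5, 5, 5, 5, 5, 5, 5, 5, 5, 5, 5, 5, 5, 5, 5, 4, 5, 20, 14, 23, 23, 23, 23, 23, -1, -1, -1, 1]
[(-78, 12), (-75, 12), (-72, 8), (-6, 12), (-3, 7), (63, 12), (66, 12), (132, 10), (135, 12), (138, 8)]
```

Run:
```python
from h import *
print(goal([.3893,.1841,.10],.351+np.pi/2));
```

```text
(array([ 4.25, -1.57, 29.84]), np.float64(-0.381), 'q6', np.float64(0.18), 'now', array([0.4321, 0.1984, 0.3984]), 'yang', np.float64(1.541), 'z', array([ 0.,  0., -1.]))
```

Call:
step_arm --steps '[[[0.6,-0.2,3.9],-0.1],[[1.2,-0.4,7.8],-0.2],[[1.8,-0.6,11.7],-0.3],[[2.4,-0.9,15.5],-0.38],[[3,-1.1,19.4],-0.38],[[3.6,-1.4,23.3],-0.38],[[4.2,-1.57,27],-0.38],[[4.25,-1.57,29.8],-0.38]]' --hand 0.5 --grip_force 30

```text
time: 21.22
tcp_pos: [0.3872, 0.1834, 0.0971]
eef_rot: [0.547, -3.091, -0.0]
force: [0.7, -0.3, -0.2]
finger_gap: 0.0641
grip_force: 0.0
```

Call:
step_arm --steps '[[[0,0,0],0],[[0,0,0],0]]'

```text
time: 21.38
tcp_pos: [0.3884, 0.1836, 0.1]
eef_rot: [0.55, -3.091, -0.0]
force: [0.8, -0.5, 1.5]
finger_gap: 0.0638
grip_force: 0.0
```

```bash
cat >> h.py <<'E'
def rib(near,save=None,r=.05):
    w=snap('wrist',save); P,uv=cloud(w); c=w['color'].astype(int)[uv[:,0],uv[:,1]]
    m=(P[:,2]>.030)&(P[:,2]<.044)&(c.max(1)<75)&(np.hypot(P[:,0]-near[0],P[:,1]-near[1])<r); A=P[m]
    print('rib',len(A),A.mean(0).round(4),cv2.minAreaRect((A[:,:2]*1000).astype(np.float32))); return w,P
E
python3 - <<'E'
from h import *
cyl(); rib((.389,.184),'w10.png'); print(goal([.3893,.1841,.03],.351+np.pi/2));
E
```

```text
tcp [0.3884 0.1836 0.1   ] yang 1.923 F_tool [-0.6 -0.7 -1.5] M_tool [-0.04 -0.04  0.03] gap 0.0638 grip 0.0 t 21.3833 q6 -0.22
rib 935 [0.3887 0.1835 0.037 ] ((389.44146728515625, 184.0222625732422), (9.745037078857422, 38.06605911254883), 20.078125)
(array([0.04, 0.04, 7.18]), np.float64(0.001), 'q6', np.float64(-0.22), 'now', array([0.3898, 0.1839, 0.1018]), 'yang', np.float64(1.923), 'z', array([ 0.001,  0.   , -1.   ]))
```

Call:
step_arm --steps '[[[0,0,3],0],[[0,0,5.5],0],[[0,0,7.0],0],[[0,0,7.0],0],[[0,0,7.0],0]]'

```text
time: 21.85
tcp_pos: [0.3904, 0.184, 0.0323]
eef_rot: [-0.552, 3.091, 0.0]
force: [1.5, -0.1, 0.4]
finger_gap: 0.0641
grip_force: 0.0
```

Call:
step_arm --steps '[[[0,0,0],0],[[0,0,0],0],[[0,0,0],0],[[0,0,0],0],[[0,0,0],0]]' --hand -1

```text
time: 22.27
tcp_pos: [0.3909, 0.1841, 0.0327]
eef_rot: [-0.552, 3.089, -0.0]
force: [-1.5, -0.4, 7.3]
finger_gap: 0.0392
grip_force: 30.0
```

Call:
step_arm --steps '[[[0,0,-2],0],[[0,0,-5],0],[[0,0,-8],0],[[0,0,-8],0],[[0,0,-8],0]]'

```text
time: 22.68
tcp_pos: [0.3911, 0.1842, 0.1132]
eef_rot: [-0.552, 3.087, -0.0]
force: [-0.7, 0.5, -1.3]
finger_gap: 0.0392
grip_force: 31.0
```

Run:
```python
from h import *
cyl(); w=snap('wrist','w11.png'); print(goal([.50,-.0385,.11],np.pi/2+.018))
```

```text
tcp [0.3911 0.1842 0.1132] yang 1.925 F_tool [0.5 0.7 1.3] M_tool [-0.02  0.03  0.07] gap 0.0392 grip 31.0 t 22.6833 q6 -0.22
(array([ -2.6 , -24.69,   0.16]), np.float64(0.336), 'q6', np.float64(-0.22), 'now', array([0.39  , 0.184 , 0.1115]), 'yang', np.float64(1.925), 'z', array([ 0.002,  0.   , -1.   ]))
```

View pics/w11.png

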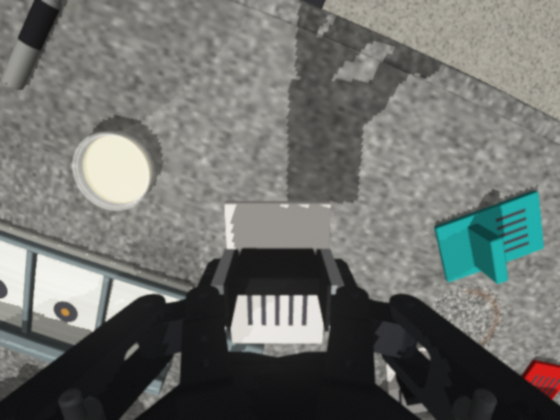

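Call:
step_arm --steps '[[[0,-3.9,0],0],[[0,-7.8,0],0],[[-0.3,-11.7,0],0.05],[[-0.7,-15.5,0],0.12],[[-1.2,-19.2,0],0.2],[[-1.8,-22,0],0.28],[[-2.6,-24.7,0],0.336],[[-2.6,-24.7,0],0.336]]'

```text
time: 23.4
tcp_pos: [0.5007, -0.0425, 0.109]
eef_rot: [0.017, -3.141, 0.001]
force: [0.3, -0.9, -0.2]
finger_gap: 0.0393
grip_force: 31.0
```

Run:
```python
from h import *
cyl(); print(goal([.5235,-.039,.065],np.pi/2+.018))
w=snap('wrist','w12.png'); P,uv=cloud(w)
m=(P[:,0]>.46)&(P[:,0]<.575)&(P[:,2]<.03)
y,z=P[m,1],P[m,2];b=np.arange(-.09,.15,.002)
print([(round(k*1000),int(round(np.median(z[(y>=k)&(y<k+.002)])*1000))) for k in b if ((y>=k)&(y<k+.002)).any() and np.median(z[(y>=k)&(y<k+.002)])>.008])
# held plate
A=P[(P[:,2]>.07)&(P[:,2]<.12)&(abs(P[:,1]+.0385)<.035)&(P[:,0]>.42)]; print(len(A)); c=w['color'].astype(int)
k=(P[:,2]>.065)&(P[:,2]<.12)&(abs(P[:,1]+.0385)<.05)&(P[:,0]>.42)&(c[uv[:,0],uv[:,1]].min(1)>110); A=P[k]
print(A.min(0),A.max(0)); 
for lo in np.arange(.45,.57,.01):
    q=(A[:,0]>lo)&(A[:,0]<lo+.01)
    if q.sum()>20: print(round(lo,3),q.sum(),np.percentile(A[q,1],[2,98]).round(4),np.median(A[q,2]).round(4))
```

```text
tcp [ 0.5007 -0.0425  0.109 ] yang 1.582 F_tool [-0.3 -0.9  0.2] M_tool [-0.02 -0.03  0.01] gap 0.0393 grip 31.0 t 23.4 q6 -0.36
(array([-2.28,  0.33,  4.4 ]), np.float64(-0.007), 'q6', np.float64(-0.36), 'now', array([ 0.5007, -0.0425,  0.109 ]), 'yang', np.float64(1.582), 'z', array([-0.   , -0.001, -1.   ]))
[(64, 11), (66, 12), (134, 11), (136, 12)]
14521
[ 0.46990975 -0.07095843  0.07716035] [ 0.56127698 -0.0097863   0.11998218]
0.47 1931 [-0.0694 -0.0165] 0.0833
0.48 1838 [-0.0695 -0.0164] 0.0833
0.49 946 [-0.0693 -0.0137] 0.0833
0.5 26 [-0.0609 -0.0239] 0.1137
0.51 31 [-0.0623 -0.0229] 0.1135
0.52 426 [-0.0648 -0.0203] 0.0833
0.53 1053 [-0.0664 -0.0185] 0.0832
0.54 1169 [-0.0685 -0.0163] 0.0831
0.55 1187 [-0.0691 -0.0156] 0.083
0.56 68 [-0.0662 -0.0177] 0.0827
```

Call:
step_arm --steps '[[[-2.2,0.35,1],-0.007],[[-2.2,0.35,3],-0.007],[[-2.2,0.35,5.4],-0.007],[[-2.2,0.35,5.4],-0.007],[[-2.2,0.35,5.4],-0.007]]'

```text
time: 23.87
tcp_pos: [0.5192, -0.0336, 0.0548]
eef_rot: [0.042, -3.137, -0.002]
force: [-0.0, 0.7, -0.8]
finger_gap: 0.0393
grip_force: 31.0
```

```bash
cat >> h.py <<'E'
def held(yc,zlo,zhi,save=None):
    cyl(); w=snap('wrist',save); P,uv=cloud(w); t=w['s']['tcp_pos']; c=w['color'].astype(int)[uv[:,0],uv[:,1]]
    k=(P[:,2]>zlo)&(P[:,2]<zhi)&(abs(P[:,1]-yc)<.034)&(P[:,0]>t[0]-.04)&(P[:,0]<t[0]+.075)&(c.min(1)>100); A=P[k]
    for lo in np.arange(t[0]-.04,t[0]+.07,.01):
        q=(A[:,0]>lo)&(A[:,0]<lo+.01)
        if q.sum()>20: print(round(lo,3),q.sum(),np.percentile(A[q,1],[2,98]).round(4),np.median(A[q,2]).round(4),A[q,0].min().round(4),A[q,0].max().round(4))
    return w,P
E
python3 - <<'E'
from h import *
w,P=held(-.039,.015,.045); print(goal([.5225,-.039,.055],np.pi/2+.018))
m=(P[:,2]>.018)&(P[:,2]<.027)&(abs(P[:,1]+.04)<.03)&(P[:,0]>.575)&(P[:,0]<.61);print(m.sum(),np.percentile(P[m,0],[1,50]) if m.any() else 0)
m=(P[:,2]>.018)&(P[:,2]<.027)&(P[:,1]>0)&(P[:,1]<.12)&(P[:,0]>.575)&(P[:,0]<.61);print(m.sum(),np.percentile(P[m,0],[1,50]) if m.any() else 0)
E
```

```text
tcp [ 0.5192 -0.0336  0.0548] yang 1.597 F_tool [0.  0.7 0.8] M_tool [-0.   -0.    0.02] gap 0.0393 grip 31.0 t 23.8667 q6 -0.34
0.479 110 [-0.0468 -0.0076] 0.0291 0.488 0.4892
0.489 1918 [-0.0607 -0.0079] 0.0293 0.4892 0.4992
0.499 1812 [-0.0607 -0.0077] 0.0292 0.4992 0.5092
0.509 844 [-0.0605 -0.0077] 0.0291 0.5092 0.5152
0.539 542 [-0.0551 -0.0106] 0.029 0.543 0.5491
0.549 1116 [-0.0569 -0.0086] 0.0289 0.5492 0.5592
0.559 1190 [-0.0589 -0.0066] 0.0287 0.5592 0.5692
0.569 1144 [-0.0592 -0.0063] 0.0286 0.5692 0.5791
0.579 506 [-0.062  -0.0063] 0.0229 0.5792 0.5891
0.589 231 [-0.0603 -0.0155] 0.0229 0.5892 0.594
(array([-0.2 , -0.49,  0.14]), np.float64(0.008), 'q6', np.float64(-0.34), 'now', array([ 0.5203, -0.0341,  0.0564]), 'yang', np.float64(1.597), 'z', array([-0.001,  0.001, -1.   ]))
803 [0.58459402 0.58750564]
629 [0.58277146 0.58856693]
```

Call:
step_arm --steps '[[[-0.2,-0.5,0],0.01],[[-0.2,-0.5,0],0.01],[[-0.2,-0.5,0],0.01]]'

```text
time: 24.17
tcp_pos: [0.5241, -0.0403, 0.0577]
eef_rot: [-0.023, 3.14, -0.001]
force: [0.2, 0.1, -0.4]
finger_gap: 0.0392
grip_force: 31.0
```

Run:
```python
from h import *
w,P=held(-.039,.015,.045); print(goal([.5225,-.039,.042],np.pi/2+.018))
```

```text
tcp [ 0.5241 -0.0403  0.0577] yang 1.586 F_tool [-0.2  0.1  0.4] M_tool [ 0.05 -0.05 -0.07] gap 0.0392 grip 31.0 t 24.1667 q6 -0.34
0.484 96 [-0.0672 -0.0138] 0.0319 0.4934 0.4941
0.494 1928 [-0.0672 -0.0144] 0.0319 0.4941 0.5041
0.504 1801 [-0.0671 -0.0143] 0.0319 0.5041 0.5141
0.514 856 [-0.0673 -0.014 ] 0.0319 0.5141 0.5203
0.544 529 [-0.0622 -0.018 ] 0.0321 0.5484 0.5541
0.554 1107 [-0.064 -0.016] 0.032 0.5541 0.5641
0.564 1192 [-0.0661 -0.0138] 0.0318 0.5641 0.5741
0.574 1169 [-0.0667 -0.0133] 0.0318 0.5741 0.5841
0.584 385 [-0.0715 -0.0076] 0.0232 0.5841 0.5941
(array([0.14, 0.12, 1.54]), np.float64(-0.003), 'q6', np.float64(-0.34), 'now', array([ 0.5239, -0.0402,  0.0574]), 'yang', np.float64(1.586), 'z', array([ 0.002, -0.   , -1.   ]))
```

Call:
step_arm --steps '[[[0.25,0.1,0],0],[[0.25,0.1,0.6],0],[[0.25,0.1,1.2],0],[[0.25,0.1,1.5],0],[[0.25,0.1,1.8],0],[[0.25,0.1,1.9],0],[[0.25,0.1,1.9],0]]' --grip_force 25

```text
time: 24.8
tcp_pos: [0.5228, -0.0389, 0.0403]
eef_rot: [-0.025, 3.137, -0.0]
force: [-5.0, 4.7, 26.4]
finger_gap: 0.0395
grip_force: 35.2
```

Run:
```python
from h import *
w,P=held(-.039,.005,.045)
```

```text
tcp [ 0.5228 -0.0389  0.0403] yang 1.587 F_tool [  4.8   4.8 -26.4] M_tool [-0.96  1.02 -0.08] gap 0.0395 grip 35.2 t 24.8 q6 -0.34
0.483 1302 [-0.0711 -0.0074] 0.0148 0.4877 0.4928
0.493 2024 [-0.0713 -0.0127] 0.0179 0.4928 0.5028
0.503 1925 [-0.0709 -0.0089] 0.0171 0.5028 0.5128
0.513 792 [-0.0726 -0.0055] 0.0162 0.5128 0.5228
0.523 41 [-0.0728 -0.0051] 0.0116 0.5229 0.5327
0.543 239 [-0.061 -0.016] 0.0136 0.5498 0.5528
0.553 1018 [-0.0624 -0.0146] 0.013 0.5529 0.5628
0.563 1105 [-0.0645 -0.0123] 0.0119 0.5628 0.5728
0.573 821 [-0.0656 -0.0112] 0.0112 0.5728 0.5828
0.583 570 [-0.069  -0.0082] 0.0054 0.5831 0.5928
0.593 89 [-0.0671 -0.0097] 0.0053 0.5928 0.5943
```

Call:
step_arm --steps '[[[0,0,-0.15],0],[[-0.3,0,-0.15],0],[[-0.6,0,-0.15],0],[[-0.9,0,-0.15],0],[[-1.1,0,-0.15],0],[[-1.1,0,-0.15],0],[[-1.1,0,-0.15],0]]'

```text
time: 25.43
tcp_pos: [0.5318, -0.0389, 0.039]
eef_rot: [0.024, -3.141, 0.001]
force: [-3.6, -1.5, 7.0]
finger_gap: 0.0394
grip_force: 33.1
```

Run:
```python
from h import *
w,P=held(-.039,.005,.045)
```

```text
tcp [ 0.5318 -0.0389  0.039 ] yang 1.586 F_tool [ 3.6 -1.4 -7. ] M_tool [ 0.16  0.31 -0.05] gap 0.0394 grip 33.1 t 25.4333 q6 -0.33
0.492 1368 [-0.0722 -0.0119] 0.0124 0.4918 0.5018
0.502 2052 [-0.0711 -0.0094] 0.0159 0.5018 0.5118
0.512 1967 [-0.0719 -0.0084] 0.0153 0.5118 0.5218
0.522 867 [-0.0724 -0.0056] 0.0147 0.5218 0.5318
0.532 63 [-0.0729 -0.0055] 0.0441 0.5319 0.5415
0.552 325 [-0.0612 -0.0161] 0.0129 0.5578 0.5618
0.562 1050 [-0.0626 -0.0146] 0.0125 0.5618 0.5718
0.572 1120 [-0.0643 -0.0123] 0.0117 0.5718 0.5818
0.582 1368 [-0.0654 -0.0113] 0.0115 0.5818 0.5917
```

Call:
step_arm --steps '[[[-0.15,0,0],0],[[-0.2,0,0.2],0],[[-0.2,0,0.5],0],[[-0.2,0,0.7],0],[[-0.2,0,0.7],0]]'

```text
time: 25.9
tcp_pos: [0.5343, -0.0388, 0.0342]
eef_rot: [-0.024, 3.14, -0.001]
force: [-12.1, 1.7, 27.9]
finger_gap: 0.0391
grip_force: 36.7
```

Run:
```python
from h import *
w,P=held(-.039,.005,.045,'w13.png')
```

```text
tcp [ 0.5343 -0.0388  0.0342] yang 1.586 F_tool [ 12.1   1.8 -27.9] M_tool [-0.7   2.26 -0.14] gap 0.0391 grip 36.7 t 25.9 q6 -0.33
0.494 1432 [-0.0713 -0.0105] 0.0109 0.4943 0.5043
0.504 2127 [-0.071  -0.0097] 0.011 0.5043 0.5143
0.514 2066 [-0.0718 -0.0093] 0.011 0.5143 0.5243
0.524 970 [-0.0723 -0.0059] 0.011 0.5243 0.5342
0.534 68 [-0.0704 -0.0071] 0.0415 0.5347 0.5443
0.544 21 [-0.0585 -0.0191] 0.039 0.5444 0.5459
0.554 557 [-0.0608 -0.0163] 0.0112 0.5582 0.5643
0.564 1094 [-0.0625 -0.0143] 0.0112 0.5643 0.5743
0.574 1102 [-0.0643 -0.0122] 0.0111 0.5743 0.5843
0.584 1074 [-0.0661 -0.0107] 0.0112 0.5843 0.5938
```

Call:
step_arm --steps '[[[0.1,0,-0.3],0],[[0.1,0,-0.3],0]]'

```text
time: 26.12
tcp_pos: [0.5329, -0.0387, 0.035]
eef_rot: [-0.024, 3.141, -0.0]
force: [-0.2, -0.2, 0.2]
finger_gap: 0.0392
grip_force: 33.6
```

Call:
step_arm --steps '[[[0,0,0],0],[[0,0,0],0],[[0,0,0],0],[[0,0,-3],0],[[0,0,-6],0],[[0,0,-10],0],[[0,0,-14],0],[[0,0,-14],0]]' --hand 0.4

```text
time: 26.78
tcp_pos: [0.5359, -0.0397, 0.183]
eef_rot: [-0.024, 3.132, -0.005]
force: [2.5, -0.8, 0.9]
finger_gap: 0.0599
grip_force: 0.0
```

Run:
```python
from h import *
w,P=held(-.039,.003,.03,'w14.png'); rib((.533,-.039)); print(goal([.47,.2,.30]))
```

```text
tcp [ 0.5359 -0.0397  0.183 ] yang 1.586 F_tool [-2.5 -0.9 -0.9] M_tool [ 0.02 -0.1   0.  ] gap 0.0599 grip 0.0 t 26.7833 q6 -0.33
0.496 702 [-0.0713 -0.0063] 0.0112 0.4959 0.5059
0.506 694 [-0.0714 -0.0067] 0.0112 0.5059 0.5159
0.516 683 [-0.0716 -0.0063] 0.0111 0.5159 0.5259
0.526 282 [-0.0726 -0.0058] 0.0109 0.526 0.5359
0.536 261 [-0.0729 -0.0053] 0.0106 0.536 0.5459
0.546 624 [-0.0711 -0.0067] 0.0108 0.5459 0.5559
0.556 597 [-0.0712 -0.0063] 0.011 0.556 0.5659
0.566 576 [-0.0714 -0.0068] 0.0109 0.5659 0.5759
0.576 652 [-0.0689 -0.0077] 0.011 0.576 0.5859
0.586 717 [-0.0715 -0.0068] 0.0227 0.5859 0.5959
0.596 548 [-0.0717 -0.0066] 0.0228 0.5959 0.6058
rib 515 [ 0.5296 -0.0391  0.0403] ((530.48095703125, -38.854312896728516), (8.862496376037598, 36.85139083862305), 0.7143667340278625)
(array([  5.99,  23.99, -12.39]), 0, 'q6', np.float64(-0.33), 'now', array([ 0.5339, -0.0391,  0.1766]), 'yang', np.float64(1.586), 'z', array([ 0.003, -0.001, -1.   ]))
```

View pics/w14.png

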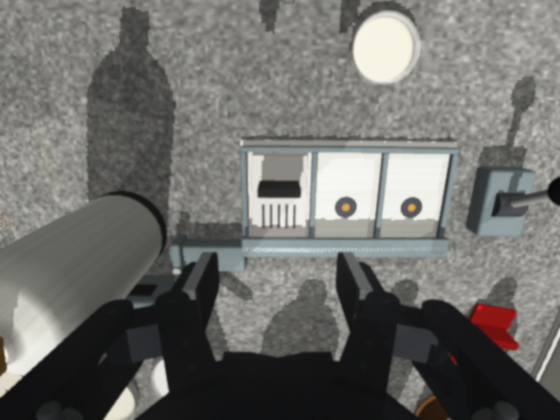

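Call:
step_arm --steps '[[[1,3,-3],0],[[2,7,-6],0],[[3,11,-8],0],[[4,15,-9],0],[[5,19,-9],-0.1],[[5.5,23,-9],-0.2],[[6,27,-9],-0.3],[[6,30,-9],-0.4]]' --hand 0.5 --grip_force 30

```text
time: 27.55
tcp_pos: [0.4667, 0.2621, 0.2633]
eef_rot: [0.655, -3.071, 0.0]
force: [0.1, -1.0, -0.1]
finger_gap: 0.0639
grip_force: 0.0
```

Run:
```python
from h import *
cyl(); rib((.503,.37),'w15.png',.09)
print([(np.round(r['location']).tolist(),round(r['p'],2)) for r in bot.pinpoint('wrist','cartridge0')])
```

```text
tcp [0.4667 0.2621 0.2633] yang 1.991 F_tool [ 0.3 -1.   0.1] M_tool [ 0.04 -0.01  0.04] gap 0.0639 grip 0.0 t 27.55 q6 -0.15
rib 295 [0.5023 0.3701 0.0368] ((503.2900085449219, 370.8403625488281), (10.68142032623291, 39.40155029296875), 30.05400276184082)
[([139.0, 38.0], 0.89), ([267.0, 434.0], 0.87), ([238.0, 339.0], 0.73), ([123.0, 391.0], 0.73)]
```

Run:
```python
from h import *
print(goal([.503,.3705,.10],.5245+np.pi/2))
```

```text
(array([-7.75,  8.06, 16.25]), np.float64(-0.099), 'q6', np.float64(-0.15), 'now', array([0.4662, 0.265 , 0.2626]), 'yang', np.float64(1.996), 'z', array([-0.003,  0.001, -1.   ]))
```

Call:
step_arm --steps '[[[-1.5,1.5,2],-0.05],[[-3,3,4],-0.1],[[-4.5,4.5,7],-0.1],[[-6,6,10],-0.1],[[-7.7,8,13],-0.1],[[-7.7,8,16.2],-0.1],[[-7.7,8,16.2],-0.1],[[-7.7,8,16.2],-0.1]]'

```text
time: 28.32
tcp_pos: [0.5043, 0.3632, 0.0999]
eef_rot: [0.798, -3.032, 0.002]
force: [-0.5, 0.7, 0.8]
finger_gap: 0.0645
grip_force: 0.0
```

Run:
```python
from h import *
P=np.load('w9.npz')['P']; m=(P[:,2]>.05)&(P[:,0]>.45)&(P[:,0]<.63)&(P[:,1]>.26)&(P[:,1]<.5)&(P[:,2]<.3); print(m.sum(), P[m].min(0) if m.any() else 0)
cyl(); rib((.503,.37)); print(goal([.503,.3705,.031],.5245+np.pi/2))
```

```text
0 0
tcp [0.5043 0.3632 0.0999] yang 2.086 F_tool [ 0.1  0.8 -0.8] M_tool [ 0.02 -0.05 -0.01] gap 0.0645 grip 0.0 t 28.3167 q6 -0.1
rib 979 [0.5022 0.371  0.0371] ((502.9409484863281, 371.64337158203125), (10.12687873840332, 38.433937072753906), 31.375049591064453)
(array([-0.09,  0.74,  7.17]), np.float64(-0.01), 'q6', np.float64(-0.1), 'now', array([0.5059, 0.3637, 0.1027]), 'yang', np.float64(2.085), 'z', array([-0.002, -0.001, -1.   ]))
```

Call:
step_arm --steps '[[[0,0.8,0],-0.02],[[0,0.8,2],-0.02],[[0,0.8,4],-0.02],[[0,0.8,4],-0.02]]'

```text
time: 28.7
tcp_pos: [0.5016, 0.3711, 0.0617]
eef_rot: [0.831, -3.028, 0.0]
force: [-1.2, -0.1, -0.3]
finger_gap: 0.0643
grip_force: 0.0
```

Run:
```python
from h import *
print(goal([.503,.3713,.031],.54+np.pi/2))
```

```text
(array([-0.14, -0.05,  3.07]), np.float64(-0.004), 'q6', np.float64(-0.11), 'now', array([0.5016, 0.3711, 0.0617]), 'yang', np.float64(2.106), 'z', array([-0.002, -0.001, -1.   ]))
```

Call:
step_arm --steps '[[[-0.15,0,1.5],0],[[-0.15,0,3],0],[[-0.15,0,3],0],[[-0.15,0,3],0]]'

```text
time: 29.03
tcp_pos: [0.504, 0.3723, 0.0345]
eef_rot: [-0.831, 3.029, 0.0]
force: [0.3, 0.4, 0.0]
finger_gap: 0.0641
grip_force: 0.0
```

Call:
step_arm --steps '[[[0,0,0],0],[[0,0,0],0],[[0,0,0],0],[[0,0,0],0],[[0,0,0],0]]' --hand -1

```text
time: 29.45
tcp_pos: [0.5048, 0.3727, 0.0351]
eef_rot: [-0.83, 3.027, 0.001]
force: [-0.5, -1.7, 7.3]
finger_gap: 0.0393
grip_force: 30.2
```

Call:
step_arm --steps '[[[0,0,-2],0],[[0,0,-5],0],[[0,0,-8],0],[[0,0,-12],0],[[0,0,-16],0],[[0,0,-16],0]]'

```text
time: 29.95
tcp_pos: [0.5069, 0.3738, 0.2031]
eef_rot: [-0.828, 3.018, 0.003]
force: [0.6, -0.1, -0.1]
finger_gap: 0.0393
grip_force: 30.9
```

Run:
```python
from h import *
cyl(); print(goal([.50,.102,.19],np.pi/2+.018))
```

```text
tcp [0.5069 0.3738 0.2031] yang 2.106 F_tool [-0.5 -0.4  0.1] M_tool [ 0.02 -0.09 -0.03] gap 0.0393 grip 30.9 t 29.95 q6 -0.11
(array([ 14.47, -23.02,   1.16]), np.float64(0.517), 'q6', np.float64(-0.11), 'now', array([0.5069, 0.3738, 0.2031]), 'yang', np.float64(2.106), 'z', array([ 0.012,  0.005, -1.   ]))
```

Call:
step_arm --steps '[[[2,-3.2,0],0.07],[[4,-6.4,0],0.14],[[6,-9.6,0],0.21],[[8,-12.8,0],0.28],[[10,-16,0],0.35],[[12,-19.2,0],0.42],[[14,-22.4,0],0.517],[[14.5,-23,1.2],0.517]]'

```text
time: 30.62
tcp_pos: [0.4977, 0.096, 0.1834]
eef_rot: [-0.014, 3.137, -0.003]
force: [0.3, 0.7, -0.2]
finger_gap: 0.0393
grip_force: 30.9
```

Call:
step_arm --steps '[[[0,0,3],0],[[0,0,6],0],[[0,0,8],0],[[0,0,8],0]]'

```text
time: 30.95
tcp_pos: [0.4937, 0.1004, 0.0968]
eef_rot: [0.028, -3.136, -0.001]
force: [-0.5, 0.5, -1.1]
finger_gap: 0.0391
grip_force: 30.9
```

Run:
```python
from h import *
w,P=held(.101,.06,.11); print(goal([.518,.1015,.06],np.pi/2+.018))
```

```text
tcp [0.4937 0.1004 0.0968] yang 1.589 F_tool [0.4 0.5 1.1] M_tool [-0.08  0.1  -0.03] gap 0.0391 grip 30.9 t 30.95 q6 -0.08
0.454 518 [0.0735 0.126 ] 0.0685 0.4613 0.4637
0.464 1868 [0.0732 0.1262] 0.069 0.4637 0.4737
0.474 1821 [0.0735 0.1263] 0.069 0.4737 0.4837
0.484 814 [0.0691 0.1268] 0.0689 0.4837 0.4911
0.494 67 [0.0809 0.1199] 0.0994 0.4962 0.5037
0.504 34 [0.0807 0.1199] 0.1011 0.5037 0.5055
0.514 685 [0.0786 0.1228] 0.0688 0.5162 0.5237
0.524 1048 [0.077  0.1249] 0.0686 0.5237 0.5337
0.534 1186 [0.0749 0.1274] 0.0684 0.5337 0.5437
0.544 1017 [0.0746 0.1278] 0.0683 0.5437 0.5534
(array([-2.33,  0.06,  3.93]), np.float64(0.0), 'q6', np.float64(-0.08), 'now', array([0.4949, 0.1005, 0.0994]), 'yang', np.float64(1.589), 'z', array([-0.003,  0.   , -1.   ]))
```

Call:
step_arm --steps '[[[-1,0,1.5],0],[[-2.3,0,3],0],[[-2.3,0,3.9],0],[[-2.3,0,3.9],0],[[-2.3,0,3.9],0]]'

```text
time: 31.42
tcp_pos: [0.5192, 0.101, 0.0628]
eef_rot: [0.029, -3.141, -0.0]
force: [-0.0, -0.0, -0.0]
finger_gap: 0.039
grip_force: 30.9
```

Run:
```python
from h import *
w,P=held(.101,.015,.045); print(goal([.5203,.101,.044],np.pi/2+.018))
m=(P[:,2]>.018)&(P[:,2]<.026)&(abs(P[:,1]-.1)<.03)&(P[:,0]>.575)&(P[:,0]<.61);print(m.sum(),np.percentile(P[m,0],[1,50]) if m.any() else 0)
```

```text
tcp [0.5192 0.101  0.0628] yang 1.589 F_tool [ 0. -0.  0.] M_tool [ 0.01  0.03 -0.01] gap 0.039 grip 30.9 t 31.4167 q6 -0.07
0.479 483 [0.0741 0.1266] 0.0343 0.4868 0.4892
0.489 1863 [0.0737 0.1268] 0.0349 0.4892 0.4992
0.499 1753 [0.0739 0.127 ] 0.0348 0.4992 0.5092
0.509 813 [0.0737 0.1275] 0.0348 0.5092 0.5163
0.539 666 [0.0792 0.1234] 0.0349 0.5419 0.5492
0.549 1061 [0.0776 0.1254] 0.0348 0.5492 0.5592
0.559 1193 [0.0756 0.1279] 0.0347 0.5592 0.5692
0.569 1034 [0.0751 0.1284] 0.0346 0.5692 0.5789
0.579 203 [0.0693 0.1345] 0.0233 0.5826 0.5892
(array([-0.08, -0.  ,  1.91]), np.float64(0.0), 'q6', np.float64(-0.07), 'now', array([0.5194, 0.101 , 0.0631]), 'yang', np.float64(1.589), 'z', array([ 0.001,  0.   , -1.   ]))
1190 [0.58443121 0.59335663]
```

Call:
step_arm --steps '[[[0,0,0.7],0],[[0,0,1.4],0],[[0,0,1.8],0],[[0,0,2.1],0],[[0,0,2.2],0],[[0,0,2.2],0]]' --grip_force 25

```text
time: 31.97
tcp_pos: [0.5216, 0.101, 0.0428]
eef_rot: [-0.029, 3.136, 0.0]
force: [-1.9, 1.3, 20.1]
finger_gap: 0.0393
grip_force: 34.2
```

Run:
```python
from h import *
w,P=held(.101,.005,.045)
```

```text
tcp [0.5216 0.101  0.0428] yang 1.589 F_tool [  1.7   1.4 -20.1] M_tool [-0.26  0.63 -0.11] gap 0.0393 grip 34.2 t 31.9667 q6 -0.07
0.482 1511 [0.0709 0.1324] 0.0167 0.4859 0.4916
0.492 1991 [0.0683 0.1274] 0.0179 0.4916 0.5016
0.502 1954 [0.0683 0.1323] 0.0171 0.5016 0.5116
0.512 753 [0.0675 0.1345] 0.0163 0.5116 0.5212
0.522 59 [0.0671 0.1347] 0.012 0.5216 0.5314
0.542 413 [0.079  0.1235] 0.0136 0.5468 0.5515
0.552 990 [0.0774 0.1252] 0.013 0.5516 0.5615
0.562 1086 [0.0757 0.1278] 0.012 0.5616 0.5715
0.572 666 [0.0744 0.1291] 0.0111 0.5716 0.581
0.582 651 [0.071  0.1315] 0.0054 0.5817 0.5915
0.592 51 [0.0708 0.1265] 0.0053 0.5916 0.5929
```

Call:
step_arm --steps '[[[0,0,-0.15],0],[[-0.3,0,-0.15],0],[[-0.6,0,-0.15],0],[[-0.9,0,-0.15],0],[[-1.15,0,-0.15],0],[[-1.15,0,-0.15],0],[[-1.15,0,-0.15],0]]'

```text
time: 32.6
tcp_pos: [0.5308, 0.1011, 0.0415]
eef_rot: [0.029, -3.141, -0.0]
force: [-2.1, -0.5, 5.3]
finger_gap: 0.0396
grip_force: 32.7
```

Run:
```python
from h import *
w,P=held(.101,.005,.045)
```

```text
tcp [0.5308 0.1011 0.0415] yang 1.589 F_tool [ 2.1 -0.4 -5.3] M_tool [-0.04  0.19 -0.01] gap 0.0396 grip 32.7 t 32.6 q6 -0.07
0.491 1643 [0.0679 0.1269] 0.0129 0.4908 0.5008
0.501 1977 [0.0682 0.128 ] 0.016 0.5008 0.5108
0.511 1976 [0.0682 0.1316] 0.0154 0.5108 0.5208
0.521 840 [0.0676 0.1344] 0.0148 0.5208 0.5307
0.531 72 [0.0672 0.1346] 0.0123 0.5309 0.5406
0.551 483 [0.0791 0.1238] 0.013 0.555 0.5608
0.561 1043 [0.0778 0.1254] 0.0125 0.5608 0.5708
0.571 1096 [0.0757 0.1278] 0.0117 0.5708 0.5808
0.581 1509 [0.0749 0.1291] 0.0122 0.5808 0.5908
0.591 67 [0.0709 0.1316] 0.0229 0.5908 0.5934
```

Call:
step_arm --steps '[[[-0.15,0,0],0],[[-0.2,0,0.2],0],[[-0.2,0,0.4],0],[[-0.2,0,0.6],0],[[-0.2,0,0.6],0]]'

```text
time: 33.07
tcp_pos: [0.5328, 0.1012, 0.0373]
eef_rot: [-0.029, 3.141, -0.0]
force: [-12.6, -0.9, 24.4]
finger_gap: 0.039
grip_force: 35.2
```

Run:
```python
from h import *
w,P=held(.101,.005,.045)
```

```text
tcp [0.5328 0.1012 0.0373] yang 1.589 F_tool [ 12.6  -0.7 -24.4] M_tool [-0.02  2.27 -0.13] gap 0.039 grip 35.2 t 33.0667 q6 -0.07
0.493 1623 [0.0678 0.1289] 0.0111 0.4928 0.5028
0.503 2064 [0.0681 0.13  ] 0.011 0.5028 0.5128
0.513 2078 [0.0683 0.1312] 0.011 0.5128 0.5228
0.523 1006 [0.0676 0.1341] 0.011 0.5228 0.5328
0.533 49 [0.0676 0.133 ] 0.0407 0.5329 0.5427
0.543 22 [0.0814 0.1207] 0.0383 0.5428 0.5448
0.553 742 [0.0794 0.1235] 0.0112 0.5553 0.5628
0.563 1058 [0.0776 0.1257] 0.0112 0.5628 0.5728
0.573 1105 [0.0758 0.1279] 0.0111 0.5728 0.5828
0.583 1423 [0.075  0.1288] 0.0115 0.5828 0.592
```

Call:
step_arm --steps '[[[0.1,0,-0.3],0],[[0.1,0,-0.3],0]]'

```text
time: 33.28
tcp_pos: [0.5319, 0.1011, 0.0385]
eef_rot: [-0.029, 3.141, 0.0]
force: [-0.6, -0.0, -1.6]
finger_gap: 0.0394
grip_force: 32.6
```

Call:
step_arm --steps '[[[0,0,0],0],[[0,0,0],0],[[0,0,0],0],[[0,0,-3],0],[[0,0,-6],0],[[0,0,-10],0],[[0,0,-14],0],[[0,0,-16],0]]' --hand 0.4

```text
time: 33.95
tcp_pos: [0.5331, 0.1011, 0.2032]
eef_rot: [-0.029, 3.137, -0.0]
force: [1.0, -0.2, 0.8]
finger_gap: 0.0597
grip_force: 0.0
```

Call:
step_arm --steps '[[[3,0,-2],0],[[6,1,-2],0],[[8,1,-2],0],[[8,1,-2],0]]'

```text
time: 34.28
tcp_pos: [0.4492, 0.1102, 0.2187]
eef_rot: [0.03, -3.141, -0.0]
force: [-0.4, 0.1, 0.6]
finger_gap: 0.06
grip_force: 0.0
```

Run:
```python
from h import *
cyl(); w=snap('wrist','w16.png'); P,uv=cloud(w); c=w['color'].astype(int)[uv[:,0],uv[:,1]]
for q in['gas_lever_tip']:
    print(q,[(np.round(r['location']).tolist(),round(r['p'],2),np.round(at_z(w,r['location'],.083),4)) for r in bot.pinpoint('wrist',q)])
m=(P[:,2]>.075)&(P[:,2]<.105)&(abs(P[:,0]-.52)<.06)&(abs(P[:,1]-.195)<.04)&(c.max(1)<80); A=P[m]; print(len(A),A.mean(0),A.min(0),A.max(0))
for y in(-.039,.101):
    B=P[(abs(P[:,1]-y)<.012)&(P[:,0]>.5)&(P[:,0]<.585)&(P[:,2]<.025)]
    print(y,np.round([np.median(B[(B[:,0]>=k)&(B[:,0]<k+.01),2]) for k in np.arange(.502,.582,.01) if ((B[:,0]>=k)&(B[:,0]<k+.01)).any()],4))
print(goal([.46,.195,.19],np.pi/2+.018))
```

```text
tcp [0.4492 0.1102 0.2187] yang 1.59 F_tool [ 0.4  0.1 -0.6] M_tool [ 0.05 -0.01  0.01] gap 0.06 grip 0.0 t 34.2833 q6 -0.06
gas_lever_tip [([270.0, 364.0], 0.6, array([0.5172, 0.1951, 0.083 ]))]
135 [0.50360614 0.19310427 0.09067243] [0.50016624 0.18428214 0.08299981] [0.51378264 0.20200354 0.0959724 ]
-0.039 [0.0111 0.0111 0.0133 0.011  0.0114 0.0114 0.011 ]
0.101 [0.011  0.011  0.0163 0.0108 0.0111 0.0111 0.011 ]
(array([-0.98,  8.52,  2.84]), np.float64(0.0), 'q6', np.float64(-0.06), 'now', array([0.4517, 0.1097, 0.2184]), 'yang', np.float64(1.589), 'z', array([ 0.001,  0.   , -1.   ]))
```

View pics/w16.png

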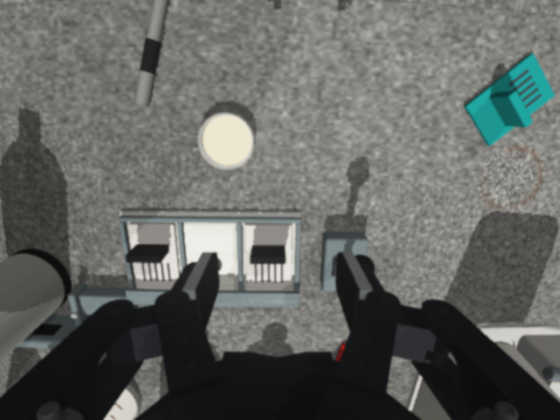

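Call:
step_arm --steps '[[[-0.3,3,0.5],0],[[-0.6,6,1],0],[[-0.9,8.5,2.8],0],[[-0.9,8.5,6],0],[[-0.9,8.5,10],0],[[-0.9,8.5,13],0],[[-0.9,8.5,13],0],[[-0.9,8.5,13],0]]' --hand -1

```text
time: 35.05
tcp_pos: [0.4583, 0.1946, 0.0871]
eef_rot: [0.028, -3.138, 0.001]
force: [1.3, 0.4, 0.7]
finger_gap: 0.0003
grip_force: 0.0
```

Run:
```python
from h import *
cyl(); print(goal([.56,.196,.087],np.pi/2+.018))
```

```text
tcp [0.4583 0.1946 0.0871] yang 1.589 F_tool [-1.3  0.4 -0.7] M_tool [-0.01  0.   -0.02] gap 0.0003 grip 0.0 t 35.05 q6 0.12
(array([-10.17,  -0.04,  -0.02]), np.float64(-0.0), 'q6', np.float64(0.12), 'now', array([0.4583, 0.1946, 0.0871]), 'yang', np.float64(1.589), 'z', array([-0.004, -0.   , -1.   ]))
```

Call:
step_arm --steps '[[[-1.5,0,0],0],[[-3,0,0],0],[[-4.2,0,0],0],[[-5.4,0,0],0],[[-6.6,0,0],0],[[-7.8,0,0],0],[[-9,0,0],0],[[-10,0,0],0]]'

```text
time: 35.72
tcp_pos: [0.556, 0.1965, 0.0905]
eef_rot: [0.028, -3.133, 0.0]
force: [-65.0, -4.4, 41.5]
finger_gap: -0.0002
grip_force: 32.9
```

Call:
step_arm --steps '[[[-0.3,0,0],0],[[-0.6,0,0],0],[[-0.9,0,0],0],[[-0.9,0,0],0]]'

```text
time: 36.05
tcp_pos: [0.5564, 0.1967, 0.0904]
eef_rot: [0.031, -3.116, 0.003]
force: [-73.5, -6.5, 48.0]
finger_gap: -0.0002
grip_force: 37.7
```

Call:
step_arm --steps '[[[1.5,0,0],0],[[3,0,0],0],[[5,0,-3],0],[[7,0,-7],0],[[10,0,-10],0],[[12,0,-14],0],[[13,0,-18],0],[[13,0,-22],0]]'

```text
time: 36.72
tcp_pos: [0.4368, 0.1944, 0.3095]
eef_rot: [-0.029, 3.137, 0.001]
force: [2.0, 0.5, 0.5]
finger_gap: 0.0001
grip_force: 0.0
```

Run:
```python
from h import *
cyl(); w=snap('wrist','w17.png'); P,uv=cloud(w); c=w['color'].astype(int)[uv[:,0],uv[:,1]]
print([(np.round(r['location']).tolist(),round(r['p'],2),np.round(at_z(w,r['location'],.083),4)) for r in bot.pinpoint('wrist','gas_lever_tip')])
m=(P[:,2]>.075)&(P[:,2]<.105)&(abs(P[:,0]-.56)<.06)&(abs(P[:,1]-.195)<.04); A=P[m]; print(len(A),A.mean(0),A.min(0),A.max(0))
for y in(-.039,.101):
    B=P[(abs(P[:,1]-y)<.012)&(P[:,0]>.5)&(P[:,0]<.585)&(P[:,2]<.025)]
    print(y,np.round([np.median(B[(B[:,0]>=k)&(B[:,0]<k+.01),2]) for k in np.arange(.502,.582,.01) if ((B[:,0]>=k)&(B[:,0]<k+.01)).any()],4))
t=snap('top','top2.png'); P,uv=cloud(t)
for n,box in(('valve',(.55,.63,-.25,-.16,.19,.24)),('ball',(.5,.63,.16,.23,.07,.11))):
    m=(P[:,0]>box[0])&(P[:,0]<box[1])&(P[:,1]>box[2])&(P[:,1]<box[3])&(P[:,2]>box[4])&(P[:,2]<box[5]); print(n,m.sum(),np.round(np.c_[P[m].min(0),P[m].mean(0),P[m].max(0)].T,4).tolist() if m.any() else 0)
a=np.hstack([w['color'],t['color']]); cv2.imwrite('pics/fin.png',cv2.resize(a,(800,300),interpolation=cv2.INTER_AREA))
```

```text
tcp [0.4368 0.1944 0.3095] yang 1.589 F_tool [-2.   0.4 -0.5] M_tool [-0.04 -0.03 -0.  ] gap 0.0001 grip 0.0 t 36.7167 q6 0.13
[]<stdin>:4: RuntimeWarning: Mean of empty slice.
  ret = um.true_divide(
Traceback (most recent call last):
ValueError: zero-size array to reduction operation minimum which has no identity
```

Call:
step_arm --steps '[[[0.5,-3.5,-1],0],[[1,-7,-2],0],[[2,-10.5,-4],0],[[3,-14,-5],0],[[3,-14,-5],0],[[3,-14,-5],0]]'

```text
time: 37.32
tcp_pos: [0.4114, 0.052, 0.3573]
eef_rot: [-0.021, 3.136, -0.001]
force: [-0.1, 0.7, -0.2]
finger_gap: 0.0002
grip_force: 0.0
```

Run:
```python
from h import *
cyl(); w=snap('wrist','w17.png'); t=snap('top','top2.png')
for n,d in(('wrist',w),('top',t)):
    print([(np.round(r['location']).tolist(),round(r['p'],2),np.round(at_z(d,r['location'],.083),4)) for r in bot.pinpoint(n,'gas_lever_tip')])
    P,uv=cloud(d)
    for k,box in(('valve',(.55,.63,-.25,-.16,.19,.24)),('ball',(.48,.63,.16,.23,.06,.11))):
        m=(P[:,0]>box[0])&(P[:,0]<box[1])&(P[:,1]>box[2])&(P[:,1]<box[3])&(P[:,2]>box[4])&(P[:,2]<box[5]); print(n,k,m.sum(),np.round(np.c_[P[m].min(0),P[m].mean(0),P[m].max(0)].T,4).tolist() if m.any() else 0)
    for y in(-.039,.101):
        B=P[(abs(P[:,1]-y)<.012)&(P[:,0]>.5)&(P[:,0]<.585)&(P[:,2]<.025)]
        print(y,np.round([np.median(B[(B[:,0]>=k)&(B[:,0]<k+.01),2]) for k in np.arange(.502,.582,.01) if ((B[:,0]>=k)&(B[:,0]<k+.01)).any()],4))
a=np.hstack([w['color'],t['color']]); cv2.imwrite('pics/fin.png',cv2.resize(a,(800,300),interpolation=cv2.INTER_AREA))
```

```text
tcp [0.4114 0.052  0.3573] yang 1.584 F_tool [0.  0.7 0.2] M_tool [ 0.   -0.03  0.09] gap 0.0002 grip 0.0 t 37.3167 q6 -0.21
[([283.0, 368.0], 0.58, array([0.581 , 0.1914, 0.083 ]))]
wrist valve 1244 [[0.5709, -0.22, 0.19], [0.5814, -0.1998, 0.2153], [0.6021, -0.1891, 0.2345]]
wrist ball 306 [[0.5574, 0.179, 0.0601], [0.5715, 0.1893, 0.0861], [0.5869, 0.2024, 0.0982]]
-0.039 [0.011  0.0108 0.0136 0.0116 0.0112 0.0108 0.011 ]
0.101 [0.0108 0.0108 0.0152 0.011  0.0108 0.011  0.0108]
[([205.0, 363.0], 0.32, array([ 0.5584, -0.1844,  0.083 ]))]
top valve 151 [[0.5717, -0.2187, 0.19], [0.5839, -0.2032, 0.2207], [0.6009, -0.1916, 0.2366]]
top ball 0 0
-0.039 []
0.101 []
```

View pics/fin.png

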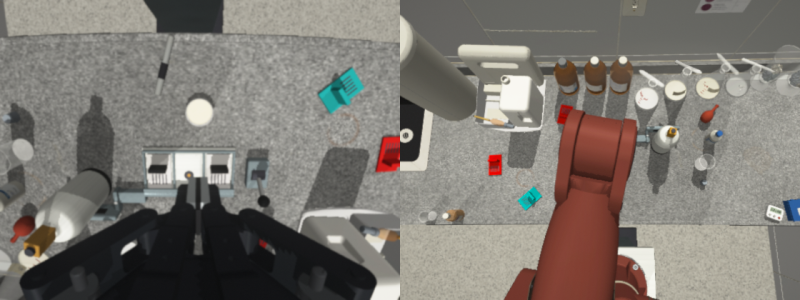

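```bash
python3 -c "
from rig import bot
print(bot.close_job())"
```

```text
the job is handed in; nothing more can be done
None
```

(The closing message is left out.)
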